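# Tip the bung cart into the crate

### The job

First clear the hoop driver from in front of the tip cart and lay it inside the tool tray; then stand the empty crate squarely in front of the cart's block, so that its near edge is tucked in under the spout. Lift the cart's handle to tip all four bungs forward into the crate, then lower the handle gently until the cart is level on its legs again, never letting it drop, and let go. Leave the other things on the bench where they are.

Things in the scene. Friction and masses are not known exactly. Their poses are not given: they have to be found in the camera images.
- dock: fixed oak block 140 x 210 mm, 78 mm high, that carries the cart. Origin on the bench, straight below the cart's axle; +x is the direction in which the cart tips (its spout end), +y is across. The block reaches from 130 mm behind the origin to 10 mm in front of it, 105 mm either side. The bench in front of it (from x = 10 mm on) is where the crate has to stand
- cart (a joint): tipping angle of the aluminium tip cart about its axle, which runs across, 120 mm above the dock's origin; rad: 0 = level, resting on its legs; grows as the handle is lifted, stop at 1.1. Let go, it falls back by its own weight (3 to 5 N at the handle). The bungs slide out over the lip somewhere between 0.6 and 1.0 rad
- cart_tub (a point): middle of the floor of the cart's open tub when level, 40 mm behind the axle, 132 mm above the bench. Flat floor from 127 mm behind the axle to the spout lip 50 mm in front, no front wall; side and rear walls up to 182 mm above the bench, 132 mm wide outside; two 74 mm wheels outside it, 190 mm over all, lowest point 83 mm above the bench
- cart_handle (a point): middle of the cart's handle, a round steel bar 16 mm thick running across (along the dock's y), 124 mm free between the two shafts; level, it lies 215 mm behind the axle and 150 mm above the bench, 85 mm clear of the tub's rear wall; at 1 rad it is about 317 mm above the bench
- cart_lip (a point): middle of the spout's front edge (top of the floor); level, 50 mm in front of the axle and 132 mm above the bench (underside 126 mm; the crate goes in below it and the wheels); at 1 rad it is 37 mm in front and 84 mm above the bench
- crate: empty loose plywood crate, 160 (x) x 200 (y) mm outside, 55 mm high, walls and floor 10 mm thick, about 0.35 kg; origin at the centre of its underside
- tray: fixed shallow steel tool tray, 260 (x) x 140 (y) mm outside, 28 mm high, walls and floor 6 mm; origin at the centre of its underside
- driver: hoop driver, lying flat in the space in front of the cart: wooden handle 28 mm wide and 30 mm high from x = -90 to 20 mm, steel head 44 mm wide to x = 85 mm, about 0.3 kg. Origin on its underside, +x towards the head
- driver_grip (a point): point of the driver's wooden handle, 30 mm from its origin away from the head, 15 mm above its underside
- driver_mid (a point): point 15 mm above the driver's origin (half its height)
- bung0_mid (a point): middle of a tapered oak bung, 40 mm across at the foot, 34 mm at the top, 36 mm tall, 30 g; stands in the cart's tub at the start
- bung1_mid (a point): middle of a tapered oak bung, 40 mm across at the foot, 34 mm at the top, 36 mm tall, 30 g; stands in the cart's tub at the start
- bung2_mid (a point): middle of a tapered oak bung, 40 mm across at the foot, 34 mm at the top, 36 mm tall, 30 g; stands in the cart's tub at the start
- bung3_mid (a point): middle of a tapered oak bung, 40 mm across at the foot, 34 mm at the top, 36 mm tall, 30 g; stands in the cart's tub at the start
- oil_bottle: bystander: amber glass bottle with a black cap, 56 mm across, 150 mm tall; beside the cart; origin at its underside's centre
- glue_jar: bystander: white jar, 66 mm across, 80 mm tall; beside the cart; origin at its underside's centre
- tin: bystander: plain metal can, 68 mm across, 100 mm tall; beside the space in front of the cart; origin at its underside's centre
- bushing: bystander: brass flanged bushing, 68 mm across at the foot, 50 mm tall; beside the space in front of the cart; origin at its underside's centre
- mallet: bystander: wooden mallet lying flat, head 70 x 110 x 60 mm centred 70 mm along +x, handle along -x to 90 mm; origin at its underside's centre line
- rivet_box: bystander: open cardboard box 80 x 120 x 50 mm; origin at its underside's centre

How it is judged:
On the way, in this order (a step that is already met when the one before it is completed fails the run):
1. the hoop driver lies in the tool tray, let go (x of driver_mid in the frame of tray between -0.06 and 0.06 m and y of driver_mid in the frame of tray between -0.05 and 0.05 m and z of driver_mid in the frame of tray below 0.035 m and contact force between the fingers and driver below 0.5 N), for 0.2 s.
2. the crate stands on the bench under the spout, the cart still level with all four bungs in it (x of crate in the frame of dock between 0.06 and 0.13 m and y of crate in the frame of dock between -0.05 and 0.05 m and height (world z) of crate below 0.01 m and angle between the x axis of crate and the x axis of dock, either way round below 0.3 rad and value of joint cart below 0.1 rad and z of each of bung0_mid, bung1_mid, bung2_mid, bung3_mid in the frame of dock above 0.12 m), for 0.2 s.
3. the cart is tipped forward over its wheels (value of joint cart above 0.6 rad), for 0.2 s.
4. the cart is lowered back level (value of joint cart below 0.05 rad), for 0.2 s.
At the end, for the whole second after the job is handed in: driver in the tray (middle within 60 mm along, 50 mm across of its centre); crate flat on the bench, square within 0.3 rad, centre 60 to 130 mm in front of the axle, within 50 mm of the centre line; all four bungs at rest inside the crate; cart level within 0.05 rad (x of driver_mid in the frame of tray between -0.06 and 0.06 m and y of driver_mid in the frame of tray between -0.05 and 0.05 m and z of driver_mid in the frame of tray below 0.035 m and x of crate in the frame of dock between 0.06 and 0.13 m and y of crate in the frame of dock between -0.05 and 0.05 m and height (world z) of crate below 0.01 m and angle between the x axis of crate and the x axis of dock, either way round below 0.3 rad and x of bung0_mid in the frame of crate between -0.075 and 0.075 m and y of bung0_mid in the frame of crate between -0.095 and 0.095 m and z of bung0_mid in the frame of crate between 0 and 0.058 m and x of bung1_mid in the frame of crate between -0.075 and 0.075 m and y of bung1_mid in the frame of crate between -0.095 and 0.095 m and z of bung1_mid in the frame of crate between 0 and 0.058 m and x of bung2_mid in the frame of crate between -0.075 and 0.075 m and y of bung2_mid in the frame of crate between -0.095 and 0.095 m and z of bung2_mid in the frame of crate between 0 and 0.058 m and x of bung3_mid in the frame of crate between -0.075 and 0.075 m and y of bung3_mid in the frame of crate between -0.095 and 0.095 m and z of bung3_mid in the frame of crate between 0 and 0.058 m and value of joint cart below 0.05 rad and angle between crate's own z axis and vertical below 0.1 rad and linear speed of each of bung0, bung1, bung2, bung3, crate, driver below 0.05 m/s); the robot touches nothing.
It fails at once if the cart is let drop (it falls back faster than 2.5 rad/s) (velocity of joint cart below -2.5 rad/s).
It fails at once if one of the other things on the bench is shifted by more than 30 mm (distance of any of oil_bottle, glue_jar, tin, bushing, mallet, rivet_box from where it was at the start of the episode above 0.03 m).
It also fails if it takes over 72 s, if anything falls off the work surface, if the arm or the gripper's body presses on something with over 40 N, if the wrist force passes 120 N, or if a joint passes its speed limit or range.

### The arm

A 6-joint arm with a two-finger parallel gripper is mounted at the origin on the work surface. World frame = base frame: x ahead of the robot, y to its left, z up, the work surface at z = 0. Lengths are in m, angles in rad, forces in N, time in s.
With the tool pointing down it reaches from about 0.25 to 0.775 m from the base axis. Payload 8.9 kg.
Tool frame: the origin (TCP) lies midway between the tips of the shut fingers; the grasp point (between the pads) lies 19 mm behind it; z points along the fingers, y is the line along which they close (so a half turn about z gives the same grasp; the last joint's range is limited). The gripper opens to 85 mm and grips with 20 to 120 N. Pads are 22 mm wide; open, the fingers measure 114 mm over their backs; the gripper's body (76 mm by 85 mm) begins 54 mm behind the grasp point. The pads swing forward as they close: fully open they stand 13 mm farther back than shut.
Start: joints at [-1.393, 0.291, -0.153, 1.127, 0, 1.431], TCP at [0.164, -0.499, 0.231] pointing down, gripper open.
Joint ranges: [-2.52, 2.52], [-0.91, 1.74], [-1.3, 1.37], [-1.96, 2.02], [-1.52, 1.47], [-3.14, 3.14]. Speed limits (rad/s): [2.22, 2.22, 2.79, 3.14, 3.14, 3.14].

### API

Orientations are given as [roll, pitch, yaw] about the fixed x, y, z axes, in that order (R = Rz(yaw) Ry(pitch) Rx(roll)).
In Python, from rig import sensors, cams, job_done gives the robot as it stands. The module is installed in compiled form; this text tells all that it offers.
- The arm moves only by the tool jog_arm, never from a script. Its argument "motion" is a list of rows, each an object of numbers: "dx", "dy", "dz": the shift along the tool's x, y, z in shares of 60 cm (1.0 is 60 cm); "turn": the turn about the tool's z in a scale on which 1.0 is pi rad; "grip": the finger opening in cm, from 0 to 8.54. A call has exactly 5 rows; each row is the pose to reach, as a shift and turn from the pose commanded when the call began, along the tool's axes at that moment; what a row does not reach only later rows make up. A row lasts 1/10 s, in which the tool goes at most 50 mm and 8.59 degrees, less where a joint would pass 70% of its speed; a pose out of reach is approached as far as the arm can. A call with a gripper value outside its range is refused whole. The fingers move at their own pace and stop on an object; the grip force is fixed at half the most. Time passes only in rows, so rows that repeat a pose let the fingers close, or fill a call up. It gives the time, the measured TCP pose, the force, the opening and the grip force at its end, in the units of the state.
- sensors.read_state(): the state, without advancing time (a new reading comes with each control period).
- cams.capture(name): name is "scene" or "top" or "wrist"; returns (picture, depth): 420x560x3 uint8, red, green, blue; 420x560 float32, m along the optical axis (not along the pixel's ray), 0 where there is no reading.
- cams.get_calibration(name): a dict with "fov_y" (degrees; the focal length in pixels is half the picture's height over the tangent of half this angle, whatever the lens; pixels are square), "cx", "cy" (the principal point, pixels), "R" (3x3) and "t" (3): a world point X has camera coordinates R X + t; the wrist camera has in their place "tool_from_camera" (4x4, takes a point from camera to tool coordinates, whose origin is the TCP and whose axes are the flange's). Camera axes: x right, y down, z forward; pixel columns grow to the right and rows downward; lengths in m; the calibration is good to about 2 mm. A picture is of the moment at which its call begins: read the wrist's pose just before it. get_calibration takes no time and is no camera call.
- job_done(): hands the job in; it is judged then, once.
The state is a dict: "time_s": time; "joints": joint angles; "qvel": joint speeds; "joint_efforts": joint torques, N m; "position": TCP position; "orientation": TCP orientation; "ft_force": force on the tool from outside, world axes, zero at the start; "ft_torque": the same for the moment, N m; "grip_width": finger opening in m; "finger_force": force on a finger pad.
Only numpy, scipy, OpenCV 4.12 (cv2) and the standard library are available. Lean on these libraries where they do the work, as an engineer would, in place of code of your own. Each camera call takes 0.05 s, during which the arm holds its last target. There are 200 camera calls.

## Working session

There is one attempt and no reset: what is moved stays moved. The work goes in short steps, Python scripts to look and compute and a tool call to move; the robot and the scene stay as the last step left them, time stands still between calls to the robot, and variables do not carry over. Pictures are saved under pics/ and viewed, at most 10 in all, crops included, and the job is handed in when it is done.

Besides the shell and the picture viewer there is one more tool, called after "Call:" as a command line: name --argument value ..., lists and objects as JSON in quotes. jog_arm: Moves the arm, as the interface text tells. Its arguments: {"type":"object","properties":{"motion":{"type":"array","items":{"type":"object","properties":{"dx":{"type":"number"},"dy":{"type":"number"},"dz":{"type":"number"},"turn":{"type":"number"},"grip":{"type":"number"}}}}},"required":["motion"]}

```bash
mkdir -p pics; cat > h.py <<'E'
import numpy as np,cv2
from rig import sensors,cams
def grab(n):
    im,d=cams.capture(n); c=cams.get_calibration(n); return im,d,c
def pts(d,c):
    h,w=d.shape; f=h/2/np.tan(np.radians(c['fov_y'])/2)
    u,v=np.meshgrid(np.arange(w),np.arange(h))
    P=np.stack([(u-c['cx'])/f*d,(v-c['cy'])/f*d,d],-1)
    return (P-np.array(c['t']))@np.array(c['R'])
def ray(u,v,z,c):
    f=210/np.tan(np.radians(c['fov_y'])/2);R=np.array(c['R']);t=np.array(c['t'])
    o=-R.T@t; k=R.T@np.array([(u-c['cx'])/f,(v-c['cy'])/f,1]); return o+k*(z-o[2])/k[2]
E
python3 - <<'E'
from h import *
for n in('top','scene'):
    im,d,c=grab(n); cv2.imwrite(f'pics/{n}0.png',im[...,::-1]); np.savez(f'{n}0.npz',im=im,d=d)
    print(n,c)
print(sensors.read_state())
E
```

```text
top {'fov_y': 46.898982217285536, 'cx': 275.32219801823004, 'cy': 211.58195572480395, 'R': array([[-0.02306539, -0.99972971, -0.00291493],
       [-0.99702003,  0.02321737, -0.07356638],
       [ 0.07361417,  0.0012094 , -0.99728606]]), 't': array([0.01546307, 0.57148561, 1.40195374])}
scene {'fov_y': 42.390910976089145, 'cx': 283.0305645789463, 'cy': 204.18765382072044, 'R': array([[-0.83089189,  0.55631709, -0.01140021],
       [ 0.47266321,  0.69484277, -0.54201754],
       [-0.29361226, -0.45574643, -0.84028985]]), 't': array([ 0.51158274, -0.19917713,  1.50213892])}
{'time_s': 0.1, 'joints': array([-1.39330410e+00,  2.91198254e-01, -1.54012695e-01,  1.12669243e+00,
       -1.35566363e-05,  1.43148740e+00]), 'qvel': array([-0.00015376,  0.00060595,  0.0017942 ,  0.00054593,  0.00237017,
        0.00163896]), 'joint_efforts': array([ 2.07958248e-03, -5.37977958e+01,  3.31918752e+01,  9.30925511e-03,
       -2.01097710e-04, -3.48455750e-06]), 'position': array([ 0.16348175, -0.49850984,  0.23081731]), 'orientation': array([-3.14049444e+00, -1.40298630e-04,  3.16801087e-01]), 'ft_force': array([-0.55191088, -0.10045072, -0.35223668]), 'ft_torque': array([-0.01978784,  0.01950525, -0.02484171]), 'finger_force': 0.0, 'grip_width': 0.08554450159550944}
```

View pics/top0.png

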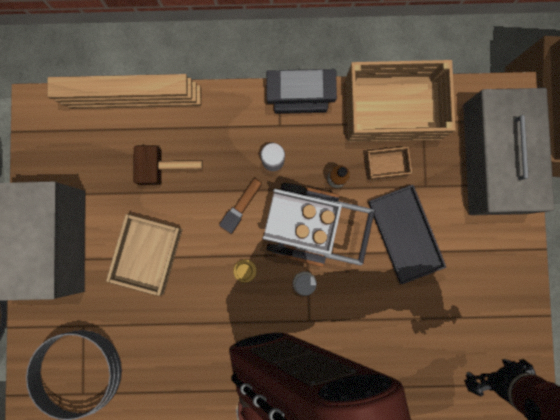

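View pics/scene0.png

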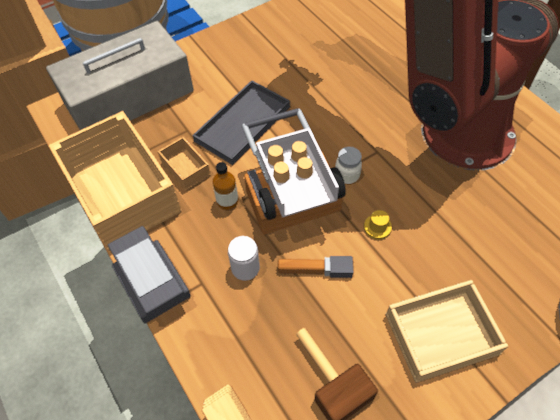

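The top view shows the cart at about (305,225), tipping towards the left. The driver is at (240,205), the tray at (406,234), the crate at (144,254), the tin at (272,156) and the bushing at (244,271). The jar is at (304,284), the oil bottle at (338,175) and the mallet at (165,165). The scene view agrees, with the driver at (315,266) and the crate at (447,330).

```bash
cat > m.py <<'E'
from h import *
def rect(P,name):
    (c,s,a)=cv2.minAreaRect(P[:,:2].astype(np.float32)); print(name,len(P),'c',np.round(c,4),'size',np.round(s,4),'ang',round(a,1),'z med/max',np.round([np.median(P[:,2]),np.percentile(P[:,2],98)],4))
def blob(P,im,m,name,k=3):
    m=cv2.morphologyEx(m.astype(np.uint8),cv2.MORPH_OPEN,np.ones((k,k)))
    n,l,s,c=cv2.connectedComponentsWithStats(m)
    for i in np.argsort(-s[1:,4])[:1]+1: rect(P[l==i],name+str(np.round(c[i])))
E
cat > a.py <<'E'
from m import *
boxes={'top':dict(crate=(100,205,190,300),driver=(215,172,266,236),tray=(364,182,446,286),tin=(255,138,290,175),bush=(228,256,262,286),jar=(288,268,322,300),oil=(322,160,354,192),mallet=(128,140,206,190)),
'scene':dict(crate=(382,280,510,382),driver=(272,250,358,284),tray=(190,80,292,165),tin=(224,234,262,282),bush=(360,205,396,240),jar=(334,145,364,184),oil=(208,160,242,212),mallet=(295,325,380,419))}
for n in boxes:
    z=np.load(n+'0.npz'); im,d=z['im'],z['d']; c=cams.get_calibration(n); P=pts(d,c)
    print(n,'bench z',np.median(P[300:320,150:200,2]) if n=='top' else np.median(P[290:300,200:220,2]))
    for k,(a,b,e,f) in boxes[n].items():
        m=np.zeros(d.shape,bool); m[b:f,a:e]=1
        lo=dict(crate=.045,driver=.015,tray=.015,bush=.03,tin=.09,jar=.07,oil=.1,mallet=.015).get(k)
        blob(P,im,m&(d>0)&(P[...,2]>lo),k,1 if k in('crate','tray') else 2)
    # cart
    if n=='top':
        m=np.zeros(d.shape,bool); m[180:265,260:380]=1
        for lo,hi in((.125,.14),(.172,.19),(.142,.165)): blob(P,im,m&(P[...,2]>lo)&(P[...,2]<hi),'cart%s'%lo,1)
        hsv=cv2.cvtColor(im,cv2.COLOR_RGB2HSV)
        mm=m&(P[...,2]>.155)&(P[...,2]<.18)&(hsv[...,1]>90)
        nn,l,s,cc=cv2.connectedComponentsWithStats(mm.astype(np.uint8))
        for i in range(1,nn):
            if s[i,4]>25: print('bung',s[i,4],P[l==i].mean(0).round(3))
E
python3 a.py
```

```text
top bench z 0.0006302128160516692
crate[142. 255.] 935 c [0.4559 0.3852] size [0.1624 0.2002] ang 73.6 z med/max [0.0544 0.0606]
driver[241. 208.] 681 c [0.5516 0.0448] size [0.1737 0.1784] ang 52.3 z med/max [0.0294 0.036 ]
tray[398. 233.] 1005 c [ 0.482  -0.3374] size [0.2615 0.2349] ang 19.3 z med/max [0.0286 0.1609]
tin[274. 155.] 400 c [0.6138 0.0092] size [0.0599 0.2924] ang 87.0 z med/max [0.0997 0.1057]
bush[245. 272.] 189 c [0.3975 0.0935] size [0.0388 0.0426] ang 89.4 z med/max [0.0499 0.0558]
jar[306. 285.] 346 c [ 0.3559 -0.0823] size [0.0668 0.0561] ang 44.3 z med/max [0.0803 0.0865]
oil[341. 175.] 207 c [ 0.5694 -0.1056] size [0.0447 0.2928] ang 51.0 z med/max [0.1143 0.156 ]
mallet[156. 166.] 1383 c [0.6359 0.1923] size [0.4921 0.139 ] ang 64.4 z med/max [0.0572 0.0656]
cart0.125[296. 221.] 2200 c [ 0.535  -0.0647] size [0.1746 0.1196] ang 75.5 z med/max [0.1325 0.1384]
cart0.172[311. 222.] 473 c [ 0.5337 -0.0674] size [0.18   0.1321] ang 75.6 z med/max [0.1822 0.1871]
cart0.142[351. 235.] 771 c [ 0.511 -0.156] size [0.1825 0.154 ] ang 75.3 z med/max [0.1567 0.1627]
bu
[... 222 characters left out ...]
] ang 73.5 z med/max [0.0543 0.0593]
driver[320. 266.] 1125 c [0.7305 0.334 ] size [0.5886 0.1784] ang 58.5 z med/max [0.0292 0.0348]
tray[259. 134.] 2301 c [ 0.4819 -0.2836] size [0.2787 0.3674] ang 10.0 z med/max [0.1487 0.1832]
tin[244. 251.] 611 c [0.842  0.2378] size [0.6431 0.0617] ang 63.0 z med/max [0.0996 0.1046]
bush[381. 221.] 295 c [0.3917 0.1031] size [0.0429 0.0654] ang 78.7 z med/max [0.0487 0.0545]
jar[351. 158.] 373 c [0.6413 0.1958] size [0.9344 0.0567] ang 43.6 z med/max [0.0794 0.084 ]
oil[224. 176.] 323 c [0.8006 0.124 ] size [0.8871 0.0435] ang 66.1 z med/max [0.1139 0.1528]
mallet[340. 385.] 2823 c [0.7668 0.4224] size [0.4169 0.1723] ang 53.4 z med/max [0.0588 0.0643]
```

```bash
cat > b.py <<'E'
from m import *
exec(open('a.py').read().split('for n in boxes')[0].split('import *')[1])
H=dict(crate=(.045,.06),driver=(.012,.036),tray=(.015,.033),tin=(.09,.105),bush=(.03,.056),jar=(.07,.086),oil=(.1,.156),mallet=(.012,.066))
for n in boxes:
    z=np.load(n+'0.npz'); im,d=z['im'],z['d']; c=cams.get_calibration(n); P=pts(d,c)
    for k,(a,b,e,f) in boxes[n].items():
        Q=P[b:f,a:e].reshape(-1,3); Q=Q[(d[b:f,a:e].ravel()>0)&(Q[:,2]>H[k][0])&(Q[:,2]<H[k][1])]
        md=np.median(Q[:,:2],0); Q=Q[np.linalg.norm(Q[:,:2]-md,axis=1)<.19]
        # drop isolated points
        from scipy.spatial import cKDTree
        t=cKDTree(Q[:,:2]); Q=Q[[len(x)>4 for x in t.query_ball_point(Q[:,:2],.008)]]
        rect(Q,n+' '+k)
        if k=='driver':
            R=cv2.boxPoints(cv2.minAreaRect(Q[:,:2].astype(np.float32))); m=Q[:,:2].mean(0)
            (cc,s,a_)=cv2.minAreaRect(Q[:,:2].astype(np.float32)); v=np.radians(a_ if s[0]>s[1] else a_+90); v=np.array([np.cos(v),np.sin(v)])
            t_=(Q[:,:2]-cc)@v; w=(Q[:,:2]-cc)@[-v[1],v[0]]
            for lo in np.arange(-.09,.09,.02):
                q=(t_>lo)&(t_<lo+.02)
                if q.sum()>5: print(round(lo,2),np.round([np.ptp(w[q]),w[q].mean(),np.median(Q[q,2])],3),end=';')
            print(v)
    m=np.zeros(d.shape,bool)
    if n=='top': m[180:265,260:380]=1
    else: m[100:230,240:350]=1
    for lo,hi in((.176,.19),): blob(P,im,m&(P[...,2]>lo)&(P[...,2]<hi),'cart%s'%lo,1)
    u=np.array([.2487,.9686]);o=np.array([.5436,-.0287]);w=(P[...,:2]-o)
    x=w@u;y=w@np.array([-u[1],u[0]])
    q=(d>0)&(abs(y)<.05)&(x<-.19)&(x>-.25)&(P[...,2]>.12)&(P[...,2]<.17)
    print('handle',q.sum(),P[q].mean(0).round(4),P[q][:,2].max(),np.percentile(x[q],[2,50,98]))
E
python3 b.py
```

```text
top crate 896 c [0.4559 0.3852] size [0.1624 0.2002] ang 73.6 z med/max [0.0542 0.0592]
top driver 674 c [0.5951 0.1003] size [0.0438 0.175 ] ang 54.7 z med/max [0.0298 0.0352]
-0.09 [0.028 0.    0.028];-0.07 [0.028 0.    0.03 ];-0.05 [0.028 0.    0.03 ];-0.03 [0.027 0.    0.029];-0.01 [0.028 0.    0.03 ];0.01 [0.033 0.001 0.029];0.03 [0.044 0.001 0.03 ];0.05 [0.043 0.001 0.03 ];0.07 [0.044 0.001 0.03 ];[-0.81597571  0.57808619]
top tray 719 c [ 0.4974 -0.3813] size [0.2615 0.1419] ang 19.3 z med/max [0.0267 0.0323]
top tin 396 c [0.728  0.0057] size [0.0636 0.0622] ang 46.2 z med/max [0.0997 0.104 ]
top bush 185 c [0.4016 0.0956] size [0.0405 0.0401] ang 88.6 z med/max [0.0504 0.0553]
top jar 333 c [ 0.3632 -0.076 ] size [0.0559 0.0558] ang 88.4 z med/max [0.0804 0.0846]
top oil 213 c [ 0.6659 -0.1783] size [0.0458 0.0436] ang 41.8 z med/max [0.1132 0.1538]
top mallet 1373 c [0.7148 0.3124] size [0.1944 0.1115] ang 88.5 z med/max [0.0576 0.0649]
cart0.176[311. 223.] 452 c [ 0.5337 -0.0674] size [0.18   0.1321] ang 75.6 z med/max [0.1824 0.1871]
handle 230 [ 0.4901 -0.2356  0.1567] 0
[... 557 characters left out ...]
 size [0.2946 0.2819] ang 61.8 z med/max [0.0243 0.032 ]
scene tin 613 c [0.7298 0.0107] size [0.0644 0.0623] ang 71.9 z med/max [0.0998 0.104 ]
scene bush 297 c [0.402  0.0993] size [0.0444 0.0434] ang 37.0 z med/max [0.0491 0.0545]
scene jar 376 c [ 0.3625 -0.0733] size [0.0588 0.0574] ang 26.0 z med/max [0.0795 0.0838]
scene oil 336 c [ 0.67   -0.1703] size [0.0436 0.0485] ang 63.6 z med/max [0.1164 0.1526]
scene mallet 2832 c [0.7156 0.3159] size [0.1954 0.1112] ang 89.3 z med/max [0.0588 0.0639]
cart0.176[294. 158.] 624 c [ 0.5336 -0.0656] size [0.1852 0.1343] ang 75.7 z med/max [0.1815 0.1857]
handle 259 [ 0.4919 -0.2306  0.1548] 0.1632709944154542 [-0.21815789 -0.20748891 -0.20212291]
```

```bash
cat > plan.py <<'E'
import sys,numpy as np
from rig import sensors
def plan(wps,start=None):
    """wps: (x,y,z,yaw_deg,ncalls) ; prints per-call tool-frame totals"""
    s=sensors.read_state(); p=np.array(s['position']);w=s['orientation'][2]
    print('now',p.round(4),np.degrees(w).round(1),s['time_s'])
    for x,y,z,yd,n in wps:
        dw=(np.radians(yd)-w+np.pi)%(2*np.pi)-np.pi; P=np.array([x,y,z])
        for i in range(n):
            st=(P-p)/(n-i); d=np.array([np.cos(w)*st[0]+np.sin(w)*st[1],np.sin(w)*st[0]-np.cos(w)*st[1],-st[2]])
            d=np.round(d*100,1); t=round(-dw/(n-i),3)
            print('dx %.1f dy %.1f dz %.1f turn %.3f'%(*d,t), 'j6~',round(np.arctan2(p[1],p[0])+np.pi-w,2), '|d|%.1f'%np.linalg.norm(d))
            d=d/100; p=p+[np.cos(w)*d[0]+np.sin(w)*d[1],np.sin(w)*d[0]-np.cos(w)*d[1],-d[2]]; w-=t; dw+=t
        print('-> ',p.round(4),np.degrees(w).round(1))
plan(eval(sys.argv[1]))
E
python3 plan.py "[(.601,.098,.2,144.9,4),(.601,.098,.06,144.9,1)]"
```

```text
now [ 0.1635 -0.4985  0.2308] 18.2 0.1
dx 15.0 dy -10.8 dz 0.8 turn -0.553 j6~ 1.57 |d|18.5
dx 18.5 dy -1.2 dz 0.8 turn -0.553 j6~ 1.36 |d|18.6
dx 16.3 dy 8.6 dz 0.7 turn -0.553 j6~ 1.24 |d|18.4
dx 9.4 dy 15.9 dz 0.8 turn -0.553 j6~ 1.06 |d|18.5
->  [0.6007 0.0975 0.1998] 144.9
dx 0.0 dy 0.1 dz 14.0 turn -0.000 j6~ 0.77 |d|14.0
->  [0.6013 0.0984 0.0598] 144.9
```

Careful with the scale: shifts go in shares of 60 cm and turns go in shares of pi rad. That gives: 15 cm / 60 = 0.25, -10.8 cm / 60 = -0.18, -0.553 rad / 3.1416 = -0.176.

Call:
jog_arm --motion '[{"dx": 0.05,"dy": -0.0367,"dz": 0.0017,"turn": -0.035,"grip": 6},{"dx": 0.1,"dy": -0.0717,"dz": 0.005,"turn": -0.07,"grip": 6},{"dx": 0.15,"dy": -0.1083,"dz": 0.0083,"turn": -0.105,"grip": 6},{"dx": 0.2,"dy": -0.1433,"dz": 0.01,"turn": -0.1401,"grip": 6},{"dx": 0.25,"dy": -0.18,"dz": 0.0133,"turn": -0.176,"grip": 6}]'

```text
time_s: 0.6
position: [0.273, -0.3482, 0.2231]
orientation: [-3.141, -0.0, 0.874]
ft_force: [0.3, 0.2, -0.1]
grip_width: 0.0601
finger_force: 0.0
```

Scaled: 18.5 cm / 60 = 0.3083, 14.8 cm / 60 = 0.2467, -0.553 rad / 3.1416 = -0.176.

Call:
jog_arm --motion '[{"dx": 0.0617,"dy": -0.0033,"dz": 0,"turn": -0.035,"grip": 6},{"dx": 0.1233,"dy": -0.0083,"dz": 0,"turn": -0.07,"grip": 6},{"dx": 0.185,"dy": -0.0117,"dz": 0,"turn": -0.105,"grip": 6},{"dx": 0.2467,"dy": -0.0167,"dz": 0,"turn": -0.1401,"grip": 6},{"dx": 0.3083,"dy": -0.02,"dz": 0,"turn": -0.176,"grip": 6}]'

```text
time_s: 1.1
position: [0.3831, -0.1989, 0.2232]
orientation: [-3.141, -0.0, 1.427]
ft_force: [0.2, -0.5, 0.2]
grip_width: 0.0604
finger_force: 0.0
```

Scaled: 16.3 cm / 60 = 0.2717, 13 cm / 60 = 0.2167, -0.553 rad / 3.1416 = -0.176.

Call:
jog_arm --motion '[{"dx": 0.055,"dy": 0.0283,"dz": 0,"turn": -0.035,"grip": 6},{"dx": 0.1083,"dy": 0.0567,"dz": 0,"turn": -0.07,"grip": 6},{"dx": 0.1633,"dy": 0.0867,"dz": 0,"turn": -0.105,"grip": 6},{"dx": 0.2167,"dy": 0.115,"dz": 0,"turn": -0.1401,"grip": 6},{"dx": 0.2717,"dy": 0.1433,"dz": 0,"turn": -0.176,"grip": 6}]'

```text
time_s: 1.6
position: [0.4922, -0.0504, 0.2231]
orientation: [-3.141, -0.0, 1.98]
ft_force: [0.6, -0.9, 0.1]
grip_width: 0.06
finger_force: 0.0
```

Scaled: 15.9 cm / 60 = 0.265, 12.7 cm / 60 = 0.2117, -0.553 rad / 3.1416 = -0.176.

Call:
jog_arm --motion '[{"dx": 0.0317,"dy": 0.0533,"dz": 0,"turn": -0.035,"grip": 6},{"dx": 0.0633,"dy": 0.1067,"dz": 0,"turn": -0.07,"grip": 6},{"dx": 0.0933,"dy": 0.1583,"dz": 0,"turn": -0.105,"grip": 6},{"dx": 0.125,"dy": 0.2117,"dz": 0,"turn": -0.1401,"grip": 6},{"dx": 0.1567,"dy": 0.265,"dz": 0,"turn": -0.176,"grip": 6}]'

```text
time_s: 2.1
position: [0.6013, 0.0986, 0.2229]
orientation: [-3.141, -0.001, 2.533]
ft_force: [1.2, 0.1, 0.4]
grip_width: 0.0601
finger_force: 0.0
```

```bash
python3 plan.py "[(.601,.098,.09,144.9,1)]"; python3 - <<'E'
from h import *
im,d,c=grab('wrist'); cv2.imwrite('pics/w1.png',im[...,::-1]); np.savez('w1.npz',im=im,d=d); s=sensors.read_state(); print(s['position'],s['orientation'],s['grip_width'],c)
E
```

```text
now [0.6013 0.0986 0.2229] 145.2 2.1
dx -0.0 dy -0.1 dz 13.3 turn 0.004 j6~ 0.77 |d|13.3
->  [0.6007 0.0978 0.0899] 144.9
[0.60376292 0.10256727 0.222442  ] [ 3.13916248e+00 -3.34508676e-04  2.54276271e+00] 0.0600393215953992 {'fov_y': 69.2631059010741, 'cx': 280.0695672300981, 'cy': 211.9311964363629, 'tool_from_camera': array([[-7.94967050e-04, -9.47436453e-01, -3.19943019e-01,
         8.13526824e-02],
       [ 9.99999315e-01, -4.78342997e-04, -1.06821182e-03,
        -4.47547488e-04],
       [ 8.59020313e-04, -3.19943649e-01,  9.47436185e-01,
        -1.43324951e-01],
       [ 0.00000000e+00,  0.00000000e+00,  0.00000000e+00,
         1.00000000e+00]])}
```

View pics/w1.png

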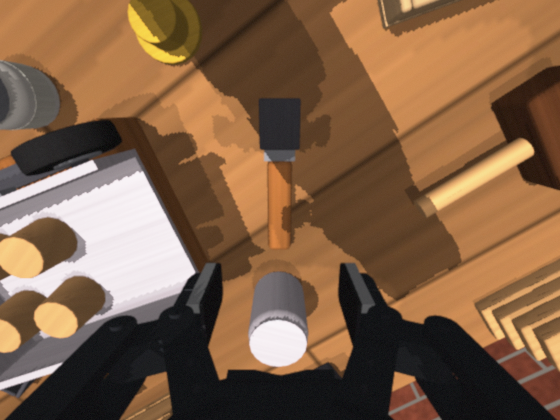

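The wrist view shows the driver centred between the fingers: head at (280,125), handle running down to (278,245). The tin is below it at (278,320), clear of the gripper.

```bash
cat >> h.py <<'E'
def wpts(d,c,s):
    h,w=d.shape; f=h/2/np.tan(np.radians(c['fov_y'])/2)
    u,v=np.meshgrid(np.arange(w),np.arange(h))
    P=np.stack([(u-c['cx'])/f*d,(v-c['cy'])/f*d,d],-1); T=np.array(c['tool_from_camera'])
    from scipy.spatial.transform import Rotation as Ro
    return (P@T[:3,:3].T+T[:3,3])@Ro.from_euler('xyz',s['orientation']).as_matrix().T+s['position']
E
python3 - <<'E'
from m import *
s=sensors.read_state(); print(s['position'],s['orientation'],s['time_s'])
im,d,c=grab('wrist'); P=wpts(d,c,s)
Q=P[95:250,255:305].reshape(-1,3);Q=Q[(Q[:,2]>.012)&(Q[:,2]<.036)]; rect(Q,'driver'); 
s=sensors.read_state(); print(s['position'],s['orientation'],s['time_s'])
E
```

```text
[0.60376292 0.10256727 0.222442  ] [ 3.13916248e+00 -3.34508676e-04  2.54276271e+00] 2.15
driver 4574 c [0.5949 0.1007] size [0.0437 0.1732] ang 54.6 z med/max [0.0303 0.032 ]
[0.60233771 0.10052708 0.22226723] [ 3.14083432e+00 -6.12430634e-04  2.53570789e+00] 2.2
```

Call:
jog_arm --motion '[{"dz": 0.0667,"grip": 6},{"dz": 0.1333,"grip": 6},{"dz": 0.2,"grip": 6},{"dz": 0.25,"grip": 6},{"dz": 0.2833,"grip": 6}]'

```text
$.motion[0]: bad value
```

Scaled: 4.6 cm / 60 = 0.0767, 4.5 cm / 60 = 0.075.

Call:
jog_arm --motion '[{"dz": 0.0333,"grip": 6},{"dz": 0.0583,"grip": 6},{"dz": 0.075,"grip": 6},{"dz": 0.0767,"grip": 6},{"dz": 0.0767,"grip": 6}]'

```text
$.motion[0]: bad value
```

Call:
jog_arm --motion '[{"grip": 2},{"grip": 2},{"grip": 2},{"grip": 2},{"grip": 2}]'

```text
$.motion[0]: bad value
```

Scaled: -14 cm / 60 = -0.2333, -10 cm / 60 = -0.1667.

Call:
jog_arm --motion '[{"dz": -0.0167,"grip": 2},{"dz": -0.05,"grip": 2},{"dz": -0.1,"grip": 2},{"dz": -0.1667,"grip": 2},{"dz": -0.2333,"grip": 2}]'

```text
$.motion[0]: bad value
```

Scaled: -12 cm / 60 = -0.2, -11 cm / 60 = -0.1833.

Call:
jog_arm --motion '[{"dz": -0.0667,"grip": 2},{"dz": -0.1333,"grip": 2},{"dz": -0.1833,"grip": 2},{"dz": -0.2,"grip": 2},{"dz": -0.2,"grip": 2}]'

```text
$.motion[0]: bad value
```

```bash
python3 plan.py "[(.507,-.377,.27,199.0,3),(.507,-.377,.014,199.0,2)]"; python3 - <<'E'
from m import *
s=sensors.read_state(); im,d,c=grab('wrist'); cv2.imwrite('pics/w2.png',im[...,::-1]);P=wpts(d,c,s)
Q=P[:260,250:310].reshape(-1,3);Q=Q[(Q[:,2]>s['position'][2]-.04)&(Q[:,2]<.4)]; rect(Q,'driver')
E
```

```text
now [0.6023 0.1005 0.2223] 145.3 2.2
dx -6.5 dy -14.9 dz -1.6 turn -0.312 j6~ 0.77 |d|16.3
dx -1.5 dy -16.1 dz -1.6 turn -0.313 j6~ 0.19 |d|16.2
dx 3.5 dy -15.9 dz -1.6 turn -0.312 j6~ -0.4 |d|16.4
->  [ 0.5067 -0.377   0.2703] 199.0
dx -0.0 dy -0.0 dz 12.8 turn -0.000 j6~ -0.97 |d|12.8
dx -0.0 dy -0.0 dz 12.8 turn -0.000 j6~ -0.97 |d|12.8
->  [ 0.5067 -0.377   0.0143] 199.0
driver 67 c [0.5352 0.1464] size [0. 0.] ang 0.0 z med/max [0.3656 0.3656]
```

View pics/w2.png

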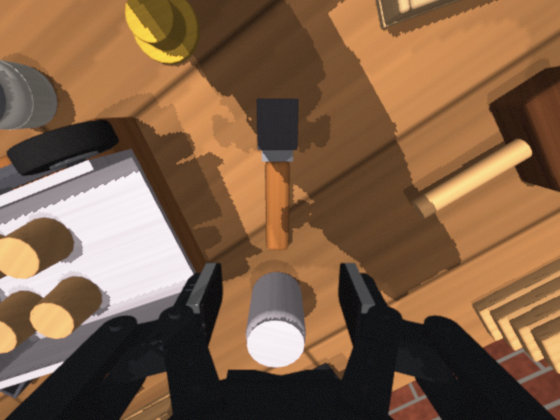

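The calls were refused because every row needs all the keys, and nothing moved. The driver is still at (277,170).

Scaled: 17 cm / 60 = 0.2833, 15 cm / 60 = 0.25.

Call:
jog_arm --motion '[{"dx": 0,"dy": 0,"turn": 0,"dz": 0.0667,"grip": 6},{"dx": 0,"dy": 0,"turn": 0,"dz": 0.1333,"grip": 6},{"dx": 0,"dy": 0,"turn": 0,"dz": 0.2,"grip": 6},{"dx": 0,"dy": 0,"turn": 0,"dz": 0.25,"grip": 6},{"dx": 0,"dy": 0,"turn": 0,"dz": 0.2833,"grip": 6}]'

```text
time_s: 2.75
position: [0.5986, 0.0962, 0.0508]
orientation: [-3.139, -0.003, 2.527]
ft_force: [-0.0, 0.1, 0.3]
grip_width: 0.0602
finger_force: 0.0
```

Scaled: 4.6 cm / 60 = 0.0767, 4.5 cm / 60 = 0.075.

Call:
jog_arm --motion '[{"dx": 0,"dy": 0,"turn": 0,"dz": 0.0333,"grip": 6},{"dx": 0,"dy": 0,"turn": 0,"dz": 0.0583,"grip": 6},{"dx": 0,"dy": 0,"turn": 0,"dz": 0.075,"grip": 6},{"dx": 0,"dy": 0,"turn": 0,"dz": 0.0767,"grip": 6},{"dx": 0,"dy": 0,"turn": 0,"dz": 0.0767,"grip": 6}]'

```text
time_s: 3.25
position: [0.6008, 0.0968, 0.0076]
orientation: [-3.142, 0.0, 2.528]
ft_force: [0.1, -0.1, -0.0]
grip_width: 0.0601
finger_force: 0.0
```

Call:
jog_arm --motion '[{"dx": 0,"dy": 0,"turn": 0,"dz": 0,"grip": 2},{"dx": 0,"dy": 0,"turn": 0,"dz": 0,"grip": 2},{"dx": 0,"dy": 0,"turn": 0,"dz": 0,"grip": 2},{"dx": 0,"dy": 0,"turn": 0,"dz": 0,"grip": 2},{"dx": 0,"dy": 0,"turn": 0,"dz": 0,"grip": 2}]'

```text
time_s: 3.75
position: [0.6014, 0.0972, 0.0083]
orientation: [3.141, 0.001, 2.529]
ft_force: [-1.1, -0.3, 6.3]
grip_width: 0.0267
finger_force: 60.6
```

Scaled: -16 cm / 60 = -0.2667, -12 cm / 60 = -0.2.

Call:
jog_arm --motion '[{"dx": 0,"dy": 0,"turn": 0,"dz": -0.0167,"grip": 2},{"dx": 0,"dy": 0,"turn": 0,"dz": -0.0667,"grip": 2},{"dx": 0,"dy": 0,"turn": 0,"dz": -0.1333,"grip": 2},{"dx": 0,"dy": 0,"turn": 0,"dz": -0.2,"grip": 2},{"dx": 0,"dy": 0,"turn": 0,"dz": -0.2667,"grip": 2}]'

```text
time_s: 4.25
position: [0.6003, 0.0972, 0.1694]
orientation: [-3.142, -0.0, 2.529]
ft_force: [1.0, -0.2, -2.9]
grip_width: 0.0267
finger_force: 59.6
```

Scaled: -10 cm / 60 = -0.1667, -8 cm / 60 = -0.1333.

Call:
jog_arm --motion '[{"dx": 0,"dy": 0,"turn": 0,"dz": -0.0667,"grip": 2},{"dx": 0,"dy": 0,"turn": 0,"dz": -0.1333,"grip": 2},{"dx": 0,"dy": 0,"turn": 0,"dz": -0.1667,"grip": 2},{"dx": 0,"dy": 0,"turn": 0,"dz": -0.1667,"grip": 2},{"dx": 0,"dy": 0,"turn": 0,"dz": -0.1667,"grip": 2}]'

```text
time_s: 4.75
position: [0.6004, 0.0972, 0.2667]
orientation: [-3.141, -0.0, 2.529]
ft_force: [-0.1, -0.2, -3.6]
grip_width: 0.0266
finger_force: 59.8
```

```bash
python3 plan.py "[(.507,-.377,.268,199.3,3),(.507,-.377,.014,199.3,2)]"; python3 - <<'E'
from m import *
s=sensors.read_state(); im,d,c=grab('wrist'); cv2.imwrite('pics/w3.png',im[...,::-1]);P=wpts(d,c,s)
h=s['position'][2]
Q=P[:300,220:340].reshape(-1,3);Q=Q[(Q[:,2]>h-.05)&(Q[:,2]<h+.06)]; rect(Q,'driver'); print(s['finger_force'],s['grip_width'])
w=s['orientation'][2];t=(Q[:,:2]-s['position'][:2])@[np.cos(w),np.sin(w)]
for a in np.arange(0,.12,.02):
    q=(t>a)&(t<a+.02); print(round(a,2),q.sum(),np.median(Q[q,2])-h if q.any() else '')
E
```

```text
now [0.6004 0.0972 0.2667] 144.9 4.75
dx -6.5 dy -14.7 dz -0.0 turn -0.317 j6~ 0.77 |d|16.1
dx -1.6 dy -16.0 dz -0.1 turn -0.316 j6~ 0.19 |d|16.1
dx 3.4 dy -15.8 dz -0.0 turn -0.317 j6~ -0.41 |d|16.2
->  [ 0.5069 -0.3768  0.2677] 199.3
dx 0.0 dy -0.0 dz 12.7 turn 0.000 j6~ -0.98 |d|12.7
dx 0.0 dy -0.0 dz 12.7 turn 0.000 j6~ -0.98 |d|12.7
->  [ 0.5069 -0.3768  0.0137] 199.3
driver 22907 c [0.5637 0.1222] size [0.054  0.0991] ang 55.3 z med/max [0.289  0.2992]
59.81626868247986 0.02657199321800874
0.0 4312 0.022187799366831684
0.02 3006 0.022100976221937574
0.04 4895 0.02227159619604152
0.06 5855 0.022310796755434015
0.08 4525 0.022229258323622048
0.1 0
```

Scaled: -14.7 cm / 60 = -0.245, -12 cm / 60 = -0.2, -0.317 rad / 3.1416 = -0.1009.

Call:
jog_arm --motion '[{"dx": -0.0217,"dy": -0.05,"dz": 0,"turn": -0.0191,"grip": 2},{"dx": -0.0433,"dy": -0.1,"dz": 0,"turn": -0.0414,"grip": 2},{"dx": -0.065,"dy": -0.15,"dz": 0,"turn": -0.0605,"grip": 2},{"dx": -0.0867,"dy": -0.2,"dz": 0,"turn": -0.0796,"grip": 2},{"dx": -0.1083,"dy": -0.245,"dz": 0,"turn": -0.1009,"grip": 2}]'

```text
time_s: 5.3
position: [0.5678, -0.0615, 0.2653]
orientation: [-3.141, -0.004, 2.848]
ft_force: [0.4, -1.1, -2.3]
grip_width: 0.0271
finger_force: 59.9
```

Scaled: -16 cm / 60 = -0.2667, -12.8 cm / 60 = -0.2133, -0.316 rad / 3.1416 = -0.1006.

Call:
jog_arm --motion '[{"dx": -0.005,"dy": -0.0533,"dz": 0,"turn": -0.0191,"grip": 2},{"dx": -0.01,"dy": -0.1067,"dz": 0,"turn": -0.0414,"grip": 2},{"dx": -0.0167,"dy": -0.16,"dz": 0,"turn": -0.0605,"grip": 2},{"dx": -0.0217,"dy": -0.2133,"dz": 0,"turn": -0.0796,"grip": 2},{"dx": -0.0267,"dy": -0.2667,"dz": 0,"turn": -0.1006,"grip": 2}]'

```text
time_s: 5.8
position: [0.5368, -0.2189, 0.2652]
orientation: [3.14, -0.003, -3.119]
ft_force: [0.9, 0.7, -2.4]
grip_width: 0.0265
finger_force: 59.9
```

Scaled: -15.8 cm / 60 = -0.2633, 2.4 cm / 60 = 0.04, -0.317 rad / 3.1416 = -0.1009.

Call:
jog_arm --motion '[{"dx": 0.0133,"dy": -0.06,"dz": 0,"turn": -0.0223,"grip": 2},{"dx": 0.0267,"dy": -0.12,"dz": 0,"turn": -0.0446,"grip": 2},{"dx": 0.04,"dy": -0.1833,"dz": 0,"turn": -0.0668,"grip": 2},{"dx": 0.05,"dy": -0.2333,"dz": 0,"turn": -0.0891,"grip": 2},{"dx": 0.0567,"dy": -0.2633,"dz": 0,"turn": -0.1009,"grip": 2}]'

```text
time_s: 6.3
position: [0.5057, -0.3785, 0.2647]
orientation: [3.139, -0.002, -2.804]
ft_force: [0.3, 0.2, -2.8]
grip_width: 0.0267
finger_force: 60.0
```

Scaled: 19 cm / 60 = 0.3167, 16 cm / 60 = 0.2667.

Call:
jog_arm --motion '[{"dx": 0,"dy": 0,"dz": 0.0667,"turn": 0,"grip": 2},{"dx": 0,"dy": 0,"dz": 0.1333,"turn": 0,"grip": 2},{"dx": 0,"dy": 0,"dz": 0.2,"turn": 0,"grip": 2},{"dx": 0,"dy": 0,"dz": 0.2667,"turn": 0,"grip": 2},{"dx": 0,"dy": 0,"dz": 0.3167,"turn": 0,"grip": 2}]'

```text
time_s: 6.8
position: [0.5051, -0.3748, 0.0727]
orientation: [3.136, -0.003, -2.805]
ft_force: [-0.3, 0.8, -2.7]
grip_width: 0.0266
finger_force: 59.9
```

Scaled: 2.5 cm / 60 = 0.0417, 2 cm / 60 = 0.0333.

Call:
jog_arm --motion '[{"dx": 0,"dy": 0,"dz": 0.0167,"turn": 0,"grip": 2},{"dx": 0,"dy": 0,"dz": 0.0333,"turn": 0,"grip": 2},{"dx": 0,"dy": 0,"dz": 0.0417,"turn": 0,"grip": 2},{"dx": 0,"dy": 0,"dz": 0.0417,"turn": 0,"grip": 2},{"dx": 0,"dy": 0,"dz": 0.0417,"turn": 0,"grip": 2}]'

```text
time_s: 7.3
position: [0.5079, -0.3774, 0.0534]
orientation: [-3.14, 0.001, -2.804]
ft_force: [0.6, 0.9, -3.7]
grip_width: 0.0271
finger_force: 59.9
```

```bash
python3 plan.py "[(.507,-.377,.015,199.3,1)]"; python3 - <<'E'
from m import *
im,d,c=grab('top'); P=pts(d,c); s=sensors.read_state(); print(s['position'],s['finger_force'])
b=(364,182,446,286); Q=P[b[1]:b[3],b[0]:b[2]].reshape(-1,3);Q=Q[(Q[:,2]>.012)&(Q[:,2]<.033)&(np.linalg.norm(Q[:,:2]-[.4974,-.3813],axis=1)<.19)];rect(Q,'tray')
cv2.imwrite('pics/t3.png',cv2.resize(im[150:320,330:500],None,fx=3,fy=3)[...,::-1])
E
```

```text
now [ 0.5079 -0.3774  0.0534] -160.7 7.3
dx 0.1 dy 0.1 dz 3.8 turn 0.000 j6~ 5.31 |d|3.8
->  [ 0.5066 -0.3767  0.0154] -160.7
[ 0.50791266 -0.37737422  0.05349502] 59.86021399497986
tray 477 c [ 0.5202 -0.3836] size [0.2199 0.161 ] ang 19.4 z med/max [0.0258 0.0322]
```

View pics/t3.png

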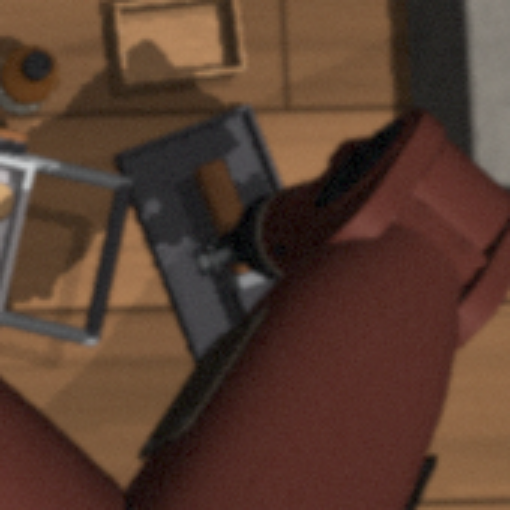

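The crop shows the driver's handle at (218,190), aligned with the tray and over its middle. I'll lower it and release.

Scaled: 3.8 cm / 60 = 0.0633, 3.3 cm / 60 = 0.055.

Call:
jog_arm --motion '[{"dx": 0,"dy": 0,"dz": 0.025,"turn": 0,"grip": 2},{"dx": 0,"dy": 0,"dz": 0.0417,"turn": 0,"grip": 2},{"dx": 0,"dy": 0,"dz": 0.055,"turn": 0,"grip": 2},{"dx": 0,"dy": 0,"dz": 0.0633,"turn": 0,"grip": 2},{"dx": 0,"dy": 0,"dz": 0.0633,"turn": 0,"grip": 2}]'

```text
time_s: 7.85
position: [0.5073, -0.3768, 0.0145]
orientation: [-3.142, -0.0, -2.804]
ft_force: [0.9, 0.5, -3.2]
grip_width: 0.0272
finger_force: 60.0
```

Call:
jog_arm --motion '[{"dx": 0,"dy": 0,"dz": 0,"turn": 0,"grip": 5},{"dx": 0,"dy": 0,"dz": 0,"turn": 0,"grip": 5},{"dx": 0,"dy": 0,"dz": 0,"turn": 0,"grip": 5},{"dx": 0,"dy": 0,"dz": 0,"turn": 0,"grip": 5},{"dx": 0,"dy": 0,"dz": 0,"turn": 0,"grip": 5}]'

```text
time_s: 8.35
position: [0.5073, -0.3769, 0.0144]
orientation: [-3.141, 0.0, -2.804]
ft_force: [-1.0, -0.3, -0.2]
grip_width: 0.05
finger_force: 0.0
```

Scaled: -22 cm / 60 = -0.3667, -17 cm / 60 = -0.2833.

Call:
jog_arm --motion '[{"dx": 0,"dy": 0,"dz": -0.05,"turn": 0,"grip": 5},{"dx": 0,"dy": 0,"dz": -0.1167,"turn": 0,"grip": 5},{"dx": 0,"dy": 0,"dz": -0.2,"turn": 0,"grip": 5},{"dx": 0,"dy": 0,"dz": -0.2833,"turn": 0,"grip": 5},{"dx": 0,"dy": 0,"dz": -0.3667,"turn": 0,"grip": 5}]'

```text
time_s: 8.85
position: [0.507, -0.3766, 0.2365]
orientation: [-3.141, 0.0, -2.804]
ft_force: [0.2, -0.7, -0.2]
grip_width: 0.0498
finger_force: 0.0
```

```bash
python3 - <<'E'
from m import *
s=sensors.read_state(); im,d,c=grab('wrist'); P=wpts(d,c,s)
hs=cv2.cvtColor(im,cv2.COLOR_RGB2HSV); m=(hs[...,1]>110)&(P[...,2]>.02)&(P[...,2]<.045)&(np.linalg.norm(P[...,:2]-[.4974,-.3813],axis=-1)<.15)
blob(P,im,m,'handle')
cv2.imwrite('pics/w4.png',im[...,::-1])
q=(P[...,2]>.03)&(P[...,2]<.04)&(np.linalg.norm(P[...,:2]-[.4974,-.3813],axis=-1)<.11); q[260:]=0
blob(P,im,q,'driver')
E
python3 plan.py "[(.55,.1,.25,160,4),(.477,.459,.25,163.6,3),(.477,.459,.02,163.6,2)]"
```

```text
handle[280. 202.] 1923 c [ 0.5311 -0.3699] size [0.1061 0.0271] ang 19.4 z med/max [0.036  0.0378]
driver[280. 160.] 4367 c [ 0.4992 -0.3801] size [0.1729 0.044 ] ang 20.0 z med/max [0.0363 0.0379]
now [ 0.5094 -0.3787  0.2455] -160.7 8.9
dx -4.9 dy 11.0 dz -0.1 turn 0.172 j6~ 5.31 |d|12.0
dx -3.0 dy 11.6 dz -0.1 turn 0.171 j6~ 5.66 |d|12.0
dx -0.9 dy 12.0 dz -0.1 turn 0.172 j6~ 6.03 |d|12.0
dx 1.1 dy 11.9 dz -0.2 turn 0.171 j6~ 6.42 |d|12.0
->  [0.5496 0.0997 0.2505] -200.0
dx 6.4 dy 10.4 dz 0.0 turn -0.021 j6~ 6.81 |d|12.2
dx 6.1 dy 10.6 dz 0.0 turn -0.021 j6~ 7.01 |d|12.2
dx 5.9 dy 10.7 dz 0.0 turn -0.020 j6~ 7.18 |d|12.2
->  [0.4774 0.4591 0.2505] -196.4
dx 0.0 dy -0.0 dz 11.5 turn -0.000 j6~ 7.34 |d|11.5
dx 0.0 dy -0.0 dz 11.5 turn -0.000 j6~ 7.34 |d|11.5
->  [0.4774 0.4591 0.0205] -196.4
```

View pics/w4.png

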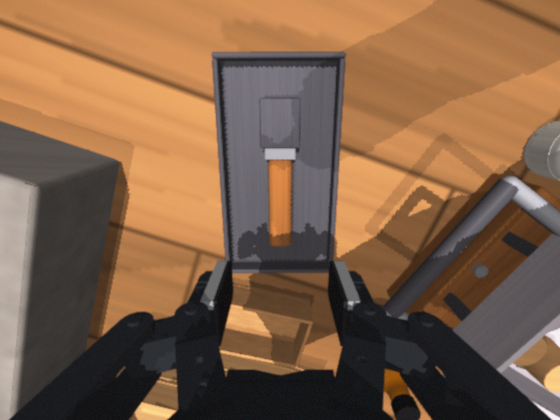

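The wrist view shows the driver lying centred in the tray, head at (280,125) and handle down to (280,245).

```bash
python3 plan.py "[(.54,.1,.25,160,3),(.477,.458,.25,163.6,2)]"
```

```text
now [ 0.5094 -0.3787  0.2455] -160.7 8.9
dx -6.2 dy 14.7 dz -0.2 turn 0.229 j6~ 5.31 |d|16.0
dx -2.8 dy 15.8 dz -0.1 turn 0.229 j6~ 5.77 |d|16.0
dx 0.9 dy 15.9 dz -0.2 turn 0.228 j6~ 6.29 |d|15.9
->  [0.5402 0.0995 0.2505] -200.0
dx 9.1 dy 15.8 dz 0.0 turn -0.031 j6~ 6.81 |d|18.2
dx 8.6 dy 16.0 dz 0.0 turn -0.031 j6~ 7.1 |d|18.2
->  [0.4769 0.458  0.2505] -196.4
```

Scaled: 14.7 cm / 60 = 0.245, -6.2 cm / 60 = -0.1033, 0.229 rad / 3.1416 = 0.0729.

Call:
jog_arm --motion '[{"dx": -0.0167,"dy": 0.04,"dz": 0,"turn": 0.0127,"grip": 6},{"dx": -0.04,"dy": 0.0917,"dz": 0,"turn": 0.0286,"grip": 6},{"dx": -0.0633,"dy": 0.1467,"dz": 0,"turn": 0.0446,"grip": 6},{"dx": -0.0833,"dy": 0.1967,"dz": 0,"turn": 0.0573,"grip": 6},{"dx": -0.1033,"dy": 0.245,"dz": 0,"turn": 0.0729,"grip": 6}]'

```text
time_s: 9.4
position: [0.517, -0.2162, 0.2344]
orientation: [-3.142, 0.0, -3.035]
ft_force: [0.6, -0.4, -0.8]
grip_width: 0.06
finger_force: 0.0
```

Scaled: 15.8 cm / 60 = 0.2633, 12.8 cm / 60 = 0.2133, 0.229 rad / 3.1416 = 0.0729.

Call:
jog_arm --motion '[{"dx": -0.01,"dy": 0.0533,"dz": 0,"turn": 0.0127,"grip": 6},{"dx": -0.0183,"dy": 0.1067,"dz": 0,"turn": 0.0286,"grip": 6},{"dx": -0.0283,"dy": 0.16,"dz": 0,"turn": 0.0446,"grip": 6},{"dx": -0.0367,"dy": 0.2133,"dz": 0,"turn": 0.0573,"grip": 6},{"dx": -0.0467,"dy": 0.2633,"dz": 0,"turn": 0.0729,"grip": 6}]'

```text
time_s: 9.9
position: [0.5278, -0.0561, 0.2344]
orientation: [3.142, 0.0, 3.019]
ft_force: [0.4, -0.5, 0.1]
grip_width: 0.0599
finger_force: 0.0
```

Scaled: 15.9 cm / 60 = 0.265, 12.8 cm / 60 = 0.2133, 0.228 rad / 3.1416 = 0.0726.

Call:
jog_arm --motion '[{"dx": 0.0033,"dy": 0.0533,"dz": 0,"turn": 0.0127,"grip": 6},{"dx": 0.0067,"dy": 0.1067,"dz": 0,"turn": 0.0286,"grip": 6},{"dx": 0.0083,"dy": 0.16,"dz": 0,"turn": 0.0446,"grip": 6},{"dx": 0.0117,"dy": 0.2133,"dz": 0,"turn": 0.0573,"grip": 6},{"dx": 0.015,"dy": 0.265,"dz": 0,"turn": 0.0726,"grip": 6}]'

```text
time_s: 10.4
position: [0.5381, 0.1028, 0.2344]
orientation: [3.141, 0.0, 2.791]
ft_force: [-0.1, -0.0, -0.1]
grip_width: 0.0602
finger_force: 0.0
```

Scaled: 15.8 cm / 60 = 0.2633, 12.7 cm / 60 = 0.2117, -0.031 rad / 3.1416 = -0.0099.

Call:
jog_arm --motion '[{"dx": 0.03,"dy": 0.0533,"dz": 0,"turn": 0,"grip": 6},{"dx": 0.06,"dy": 0.1067,"dz": 0,"turn": 0,"grip": 6},{"dx": 0.0917,"dy": 0.16,"dz": 0,"turn": -0.0032,"grip": 6},{"dx": 0.1217,"dy": 0.2117,"dz": 0,"turn": -0.0064,"grip": 6},{"dx": 0.1517,"dy": 0.2633,"dz": 0,"turn": -0.0099,"grip": 6}]'

```text
time_s: 10.9
position: [0.5062, 0.2825, 0.2343]
orientation: [3.141, 0.0, 2.824]
ft_force: [0.8, -0.2, -0.1]
grip_width: 0.0598
finger_force: 0.0
```

Scaled: 16 cm / 60 = 0.2667, 12.7 cm / 60 = 0.2117, -0.031 rad / 3.1416 = -0.0099.

Call:
jog_arm --motion '[{"dx": 0.0383,"dy": 0.07,"dz": 0,"turn": 0,"grip": 6},{"dx": 0.0767,"dy": 0.14,"dz": 0,"turn": 0,"grip": 6},{"dx": 0.115,"dy": 0.2117,"dz": 0,"turn": -0.0032,"grip": 6},{"dx": 0.1433,"dy": 0.2667,"dz": 0,"turn": -0.0099,"grip": 6},{"dx": 0.1433,"dy": 0.2667,"dz": 0,"turn": -0.0099,"grip": 6}]'

```text
time_s: 11.4
position: [0.4732, 0.4641, 0.2335]
orientation: [3.141, -0.001, 2.86]
ft_force: [-0.4, -1.3, -0.8]
grip_width: 0.0599
finger_force: 0.0
```

```bash
python3 - <<'E'
from m import *
im,d,c=grab('wrist')
s=sensors.read_state(); im,d,c=grab('wrist'); P=wpts(d,c,s)
print(s['position'],np.degrees(s['orientation'][2]))
q=(P[...,2]>.047)&(P[...,2]<.06)&(np.linalg.norm(P[...,:2]-[.456,.386],axis=-1)<.14); q[300:]=0
blob(P,im,q,'crate',1)
u=np.array([np.cos(np.radians(73.6)),np.sin(np.radians(73.6))]);t=(P[...,:2]-[.456,.386])@u; y=(P[...,:2]-[.456,.386])@[-u[1],u[0]]
for sg in(1,-1):
    k=q&(t*sg>.06)&(abs(y)<.08); print('wall',sg,k.sum(),np.percentile(t[k],[2,98]) if k.any() else '')
k=q&(abs(t)<.06);print('ysides',np.percentile(y[k],[1,99]))
E
python3 plan.py "[(.4772,.458,.02,163.6,2)]"
```

```text
[0.47387706 0.46190793 0.23355802] 163.76047366160927
crate[204. 174.] 6080 c [0.4558 0.3848] size [0.1596 0.1996] ang 73.5 z med/max [0.055  0.0569]
wall 1 1298 [0.06876857 0.07858106]
wall -1 1621 [-0.08011031 -0.07089948]
ysides [-0.09913894  0.09933815]
now [0.4744 0.4604 0.2338] 163.7 11.5
dx -0.2 dy -0.1 dz 10.7 turn 0.000 j6~ 1.06 |d|10.7
dx -0.1 dy -0.1 dz 10.7 turn 0.001 j6~ 1.05 |d|10.7
->  [0.4768 0.4577 0.0198] 163.6
```

Scaled: 16 cm / 60 = 0.2667, 14.5 cm / 60 = 0.2417.

Call:
jog_arm --motion '[{"dx": -0.0017,"dy": -0.0017,"dz": 0.0667,"turn": 0,"grip": 6},{"dx": -0.0033,"dy": -0.0033,"dz": 0.1333,"turn": 0,"grip": 6},{"dx": -0.005,"dy": -0.005,"dz": 0.2,"turn": 0,"grip": 6},{"dx": -0.0067,"dy": -0.005,"dz": 0.2417,"turn": 0,"grip": 6},{"dx": -0.0067,"dy": -0.005,"dz": 0.2667,"turn": 0,"grip": 6}]'

```text
time_s: 12.0
position: [0.4775, 0.4533, 0.072]
orientation: [-3.139, -0.002, 2.853]
ft_force: [0.3, -0.4, 0.4]
grip_width: 0.0598
finger_force: 0.0
```

Scaled: 5.2 cm / 60 = 0.0867, 4 cm / 60 = 0.0667.

Call:
jog_arm --motion '[{"dx": 0,"dy": 0,"dz": 0.0333,"turn": 0,"grip": 5},{"dx": 0,"dy": 0,"dz": 0.0667,"turn": 0,"grip": 5},{"dx": 0,"dy": 0,"dz": 0.0867,"turn": 0,"grip": 5},{"dx": 0,"dy": 0,"dz": 0.0867,"turn": 0,"grip": 5},{"dx": 0,"dy": 0,"dz": 0.0867,"turn": 0,"grip": 5}]'

```text
time_s: 12.5
position: [0.4784, 0.4555, 0.023]
orientation: [3.141, 0.0, 2.854]
ft_force: [0.9, 0.8, 0.2]
grip_width: 0.0498
finger_force: 0.0
```

Call:
jog_arm --motion '[{"dx": 0,"dy": 0,"dz": 0,"turn": 0,"grip": 3},{"dx": 0,"dy": 0,"dz": 0,"turn": 0,"grip": 1.5},{"dx": 0,"dy": 0,"dz": 0,"turn": 0,"grip": 0.3},{"dx": 0,"dy": 0,"dz": 0,"turn": 0,"grip": 0.3},{"dx": 0,"dy": 0,"dz": 0,"turn": 0,"grip": 0.3}]'

```text
time_s: 13.0
position: [0.4784, 0.4564, 0.0233]
orientation: [3.14, 0.001, 2.855]
ft_force: [-0.2, 0.2, 5.8]
grip_width: 0.0088
finger_force: 59.6
```

Scaled: -0.8 cm / 60 = -0.0133, -0.6 cm / 60 = -0.01.

Call:
jog_arm --motion '[{"dx": 0,"dy": 0,"dz": 0,"turn": 0,"grip": 0.3},{"dx": 0,"dy": 0,"dz": -0.005,"turn": 0,"grip": 0.3},{"dx": 0,"dy": 0,"dz": -0.01,"turn": 0,"grip": 0.3},{"dx": 0,"dy": 0,"dz": -0.0133,"turn": 0,"grip": 0.3},{"dx": 0,"dy": 0,"dz": -0.0133,"turn": 0,"grip": 0.3}]'

```text
time_s: 13.5
position: [0.4779, 0.4559, 0.0304]
orientation: [3.142, -0.0, 2.855]
ft_force: [0.8, 0.5, -3.7]
grip_width: 0.009
finger_force: 58.6
```

```bash
python3 - <<'E'
from m import *
im,d,c=grab('scene'); P=pts(d,c)
for lo,hi in ((.045,.085),):
  q=(P[...,2]>lo)&(P[...,2]<hi)&(np.linalg.norm(P[...,:2]-[.4558,.3848],axis=-1)<.15)
u=np.array([np.cos(np.radians(73.6)),np.sin(np.radians(73.6))]);t=(P[...,:2]-[.456,.386])@u
for a in(-.085,-.05,0,.05):
    k=q&(t>a)&(t<a+.02); print(a,k.sum(),np.percentile(P[k][:,2],[50,80,95]))
im,d,c=grab('top'); P=pts(d,c)
u=np.array([.2487,.9686]);o=np.array([.5436,-.0287]); w=P[...,:2]-o; x=w@u;y=w@[-u[1],u[0]]
q=(P[...,2]>.172)&(P[...,2]<.19)&(abs(y)<.08)&(x>-.14)&(x<.06);blob(P,im,q,'tub',1)
q=(P[...,2]>.127)&(P[...,2]<.137)&(abs(y)<.06)&(x>-.13)&(x<.07);print('floor x',np.percentile(x[q],[1,99.]),np.percentile(y[q],[1,99]))
E
python3 plan.py "[(.587,.141,.028,165.6,3)]"
```

```text
-0.085 574 [0.0601117  0.06275907 0.06470872]
-0.05 100 [0.06028906 0.06274165 0.06442395]
0 63 [0.06031409 0.06249753 0.06417589]
0.05 117 [0.06142937 0.07056252 0.08059752]
tub[311. 222.] 473 c [ 0.5339 -0.0675] size [0.1799 0.1326] ang 75.5 z med/max [0.1822 0.1873]
floor x [-0.12287983  0.04880139] [-0.0591276   0.05823487]
now [0.4778 0.4558 0.0301] 163.6 13.6
dx -6.5 dy -9.0 dz 0.1 turn -0.012 j6~ 1.05 |d|11.1
dx -6.3 dy -9.1 dz 0.1 turn -0.012 j6~ 0.87 |d|11.1
dx -6.3 dy -9.2 dz 0.0 turn -0.011 j6~ 0.68 |d|11.2
->  [0.5876 0.1412 0.0281] 165.6
```

```bash
python3 plan.py "[(.4778,.4558,.11,163.6,1),(.6006,.1933,.11,165.6,3),(.6006,.1933,.026,165.6,1),(.5869,.140,.026,165.6,1)]"
```

```text
now [0.4778 0.4558 0.0301] 163.6 13.6
dx -0.0 dy -0.0 dz -8.0 turn -0.001 j6~ 1.05 |d|8.0
->  [0.4778 0.4558 0.1101] 163.6
dx -6.4 dy -7.2 dz 0.0 turn -0.011 j6~ 1.05 |d|9.6
dx -6.3 dy -7.3 dz 0.0 turn -0.012 j6~ 0.89 |d|9.6
dx -6.2 dy -7.4 dz 0.0 turn -0.011 j6~ 0.73 |d|9.7
->  [0.6004 0.1938 0.1101] 165.6
dx -0.0 dy -0.0 dz 8.4 turn -0.000 j6~ 0.56 |d|8.4
->  [0.6004 0.1938 0.0261] 165.6
dx -0.0 dy -5.5 dz 0.0 turn -0.000 j6~ 0.56 |d|5.5
->  [0.5867 0.1405 0.0261] 165.6
```

Scaled: -8 cm / 60 = -0.1333, -7 cm / 60 = -0.1167.

Call:
jog_arm --motion '[{"dx": 0,"dy": 0,"dz": -0.0167,"turn": 0,"grip": 0.3},{"dx": 0,"dy": 0,"dz": -0.05,"turn": 0,"grip": 0.3},{"dx": 0,"dy": 0,"dz": -0.0833,"turn": 0,"grip": 0.3},{"dx": 0,"dy": 0,"dz": -0.1167,"turn": 0,"grip": 0.3},{"dx": 0,"dy": 0,"dz": -0.1333,"turn": 0,"grip": 0.3}]'

```text
time_s: 14.1
position: [0.4787, 0.4565, 0.1128]
orientation: [3.139, 0.002, 2.855]
ft_force: [0.0, -0.7, -3.4]
grip_width: 0.0091
finger_force: 58.8
```

Scaled: -7.2 cm / 60 = -0.12, -6.4 cm / 60 = -0.1067, -0.011 rad / 3.1416 = -0.0035.

Call:
jog_arm --motion '[{"dx": -0.0133,"dy": -0.0167,"dz": 0,"turn": 0,"grip": 0.3},{"dx": -0.0367,"dy": -0.0417,"dz": 0,"turn": 0,"grip": 0.3},{"dx": -0.06,"dy": -0.0667,"dz": 0,"turn": 0,"grip": 0.3},{"dx": -0.0833,"dy": -0.0933,"dz": 0,"turn": -0.0016,"grip": 0.3},{"dx": -0.1067,"dy": -0.12,"dz": 0,"turn": -0.0035,"grip": 0.3}]'

```text
time_s: 14.6
position: [0.5188, 0.3668, 0.1092]
orientation: [-3.14, -0.001, 2.866]
ft_force: [0.6, -0.6, -3.2]
grip_width: 0.0088
finger_force: 58.9
```

Scaled: -7.3 cm / 60 = -0.1217, -6.3 cm / 60 = -0.105, -0.012 rad / 3.1416 = -0.0038.

Call:
jog_arm --motion '[{"dx": -0.0217,"dy": -0.025,"dz": 0,"turn": 0,"grip": 0.3},{"dx": -0.0417,"dy": -0.05,"dz": 0,"turn": 0,"grip": 0.3},{"dx": -0.0633,"dy": -0.0733,"dz": 0,"turn": 0,"grip": 0.3},{"dx": -0.0833,"dy": -0.0983,"dz": 0,"turn": -0.0016,"grip": 0.3},{"dx": -0.105,"dy": -0.1217,"dz": 0,"turn": -0.0038,"grip": 0.3}]'

```text
time_s: 15.1
position: [0.5593, 0.2794, 0.1092]
orientation: [-3.14, -0.002, 2.878]
ft_force: [0.1, 0.2, -3.7]
grip_width: 0.0091
finger_force: 58.8
```

Scaled: -7.4 cm / 60 = -0.1233, -6.8 cm / 60 = -0.1133, -0.011 rad / 3.1416 = -0.0035.

Call:
jog_arm --motion '[{"dx": -0.0217,"dy": -0.025,"dz": 0,"turn": 0,"grip": 0.3},{"dx": -0.0417,"dy": -0.05,"dz": 0,"turn": 0,"grip": 0.3},{"dx": -0.075,"dy": -0.09,"dz": 0,"turn": 0,"grip": 0.3},{"dx": -0.095,"dy": -0.1133,"dz": 0,"turn": -0.0016,"grip": 0.3},{"dx": -0.1033,"dy": -0.1233,"dz": 0,"turn": -0.0035,"grip": 0.3}]'

```text
time_s: 15.6
position: [0.6003, 0.1912, 0.1093]
orientation: [-3.141, -0.001, 2.887]
ft_force: [-1.3, -0.9, -4.2]
grip_width: 0.0089
finger_force: 58.8
```

Scaled: 8.2 cm / 60 = 0.1367, 7 cm / 60 = 0.1167.

Call:
jog_arm --motion '[{"dx": 0,"dy": 0,"dz": 0.0333,"turn": 0,"grip": 0.3},{"dx": 0,"dy": 0,"dz": 0.075,"turn": 0,"grip": 0.3},{"dx": 0,"dy": 0,"dz": 0.1167,"turn": 0,"grip": 0.3},{"dx": 0,"dy": 0,"dz": 0.1367,"turn": 0,"grip": 0.3},{"dx": 0,"dy": 0,"dz": 0.1367,"turn": 0,"grip": 0.3}]'

```text
time_s: 16.1
position: [0.5983, 0.1935, 0.0263]
orientation: [-3.14, -0.004, 2.889]
ft_force: [-0.4, -0.5, -2.7]
grip_width: 0.009
finger_force: 58.9
```

```bash
cat > cr.py <<'E'
from m import *
im,d,c=grab('scene'); P=pts(d,c)
u=np.array([.2487,.9686]);o=np.array([.5436,-.0288]); w=P[...,:2]-o; x=w@u;y=w@[-u[1],u[0]]
q=(d>0)&(P[...,2]>.045)&(P[...,2]<.07)&(x>-.0)&(x<.26)&(abs(y)<.125)
hs=cv2.cvtColor(im,cv2.COLOR_RGB2HSV); q&=(hs[...,2]>90)
X=np.stack([x[q],y[q],P[...,2][q]],-1); rect(X,'crate in dock (scene y bias ~+2mm)')
cv2.imwrite('pics/s5.png',im[...,::-1])
E
python3 cr.py; python3 plan.py "[(.5869,.140,.025,165.6,1)]"
```

```text
crate in dock (scene y bias ~+2mm) 1272 c [0.1192 0.0019] size [0.2449 0.2032] ang 2.3 z med/max [0.0564 0.0627]
now [0.5995 0.1937 0.0278] 165.5 16.15
dx -0.1 dy -5.5 dz 0.3 turn -0.001 j6~ 0.57 |d|5.5
->  [0.5867 0.1402 0.0248] 165.6
```

View pics/s5.png

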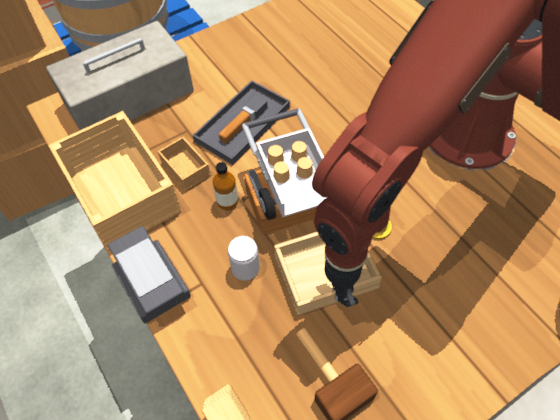

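The picture shows the crate at (325,270), square in front of the block and clear of the tin, bushing and mallet. I'll slide it in, set it down and release.

Scaled: -5.4 cm / 60 = -0.09, -2.3 cm / 60 = -0.0383.

Call:
jog_arm --motion '[{"dx": 0,"dy": -0.0167,"dz": 0,"turn": 0,"grip": 0.3},{"dx": 0,"dy": -0.0383,"dz": 0,"turn": 0,"grip": 0.3},{"dx": 0,"dy": -0.06,"dz": 0,"turn": 0,"grip": 0.3},{"dx": 0,"dy": -0.08,"dz": 0,"turn": 0,"grip": 0.3},{"dx": 0,"dy": -0.09,"dz": 0,"turn": 0,"grip": 0.3}]'

```text
time_s: 16.65
position: [0.5864, 0.1397, 0.0287]
orientation: [-3.141, 0.0, 2.887]
ft_force: [0.0, -0.6, -3.5]
grip_width: 0.0093
finger_force: 58.9
```

Scaled: 0.4 cm / 60 = 0.0067, 0.3 cm / 60 = 0.005.

Call:
jog_arm --motion '[{"dx": 0,"dy": 0,"dz": 0.0017,"turn": 0,"grip": 0.3},{"dx": 0,"dy": 0,"dz": 0.0033,"turn": 0,"grip": 0.3},{"dx": 0,"dy": 0,"dz": 0.005,"turn": 0,"grip": 0.3},{"dx": 0,"dy": 0,"dz": 0.0067,"turn": 0,"grip": 0.3},{"dx": 0,"dy": 0,"dz": 0.0067,"turn": 0,"grip": 0.3}]'

```text
time_s: 17.15
position: [0.5866, 0.1418, 0.024]
orientation: [-3.141, -0.0, 2.889]
ft_force: [-0.1, 0.3, -4.6]
grip_width: 0.0091
finger_force: 58.9
```

Call:
jog_arm --motion '[{"dx": 0,"dy": 0,"dz": 0,"turn": 0,"grip": 2},{"dx": 0,"dy": 0,"dz": 0,"turn": 0,"grip": 4},{"dx": 0,"dy": 0,"dz": 0,"turn": 0,"grip": 4},{"dx": 0,"dy": 0,"dz": 0,"turn": 0,"grip": 4},{"dx": 0,"dy": 0,"dz": 0,"turn": 0,"grip": 4}]'

```text
time_s: 17.65
position: [0.5868, 0.1414, 0.0244]
orientation: [3.142, 0.0, 2.889]
ft_force: [-0.9, -0.2, -0.2]
grip_width: 0.0397
finger_force: 0.0
```

Scaled: -22 cm / 60 = -0.3667, -18 cm / 60 = -0.3.

Call:
jog_arm --motion '[{"dx": 0,"dy": 0,"dz": -0.05,"turn": 0,"grip": 4},{"dx": 0,"dy": 0,"dz": -0.1333,"turn": 0,"grip": 4},{"dx": 0,"dy": 0,"dz": -0.2167,"turn": 0,"grip": 4},{"dx": 0,"dy": 0,"dz": -0.3,"turn": 0,"grip": 4},{"dx": 0,"dy": 0,"dz": -0.3667,"turn": 0,"grip": 4}]'

```text
time_s: 18.15
position: [0.5871, 0.1414, 0.2477]
orientation: [3.141, 0.002, 2.889]
ft_force: [1.7, 0.9, 0.2]
grip_width: 0.0402
finger_force: 0.0
```

```bash
python3 - <<'E'
from m import *
im,d,c=grab('wrist')
s=sensors.read_state(); im,d,c=grab('wrist'); P=wpts(d,c,s)
u=np.array([.2487,.9686]);o=np.array([.5436,-.0288]); w=P[...,:2]-o; x=w@u;y=w@[-u[1],u[0]]
q=(P[...,2]>.047)&(P[...,2]<.062)&(x>.0)&(x<.2)&(abs(y)<.13); q[300:]=0
X=np.stack([x[q],y[q],P[...,2][q]],-1); rect(X,'crate in dock')
k=q&(abs(y)<.06)&(x>.15); print('far wall',np.percentile(x[k],[2,98])); k=q&(abs(y)<.06)&(x<.07); print(k.sum())
print(s['position'],s['orientation'])
E
python3 plan.py "[(.4895,-.234,.25,165.6,3),(.4895,-.234,.135,165.6,1)]"
```

```text
crate in dock 5988 c [0.0929 0.0035] size [0.1735 0.202 ] ang 0.1 z med/max [0.0549 0.0571]
far wall [0.17049281 0.17964029]
1093
[0.5894318  0.14172827 0.25389239] [3.13783976 0.00996185 2.88883221]
now [0.5896 0.1418 0.2506] 165.5 18.25
dx 0.1 dy -13.0 dz 0.0 turn -0.000 j6~ 0.49 |d|13.0
dx 0.1 dy -12.9 dz 0.0 turn -0.001 j6~ 0.28 |d|12.9
dx 0.1 dy -13.0 dz 0.1 turn -0.000 j6~ 0.05 |d|13.0
->  [ 0.4895 -0.2342  0.2496] 165.6
dx 0.0 dy 0.0 dz 11.5 turn -0.000 j6~ -0.19 |d|11.5
->  [ 0.4895 -0.2342  0.1346] 165.6
```

Scaled: -20 cm / 60 = -0.3333, -16 cm / 60 = -0.2667.

Call:
jog_arm --motion '[{"dx": 0,"dy": -0.0667,"dz": 0,"turn": 0,"grip": 5},{"dx": 0,"dy": -0.1333,"dz": 0,"turn": 0,"grip": 5},{"dx": 0,"dy": -0.2,"dz": 0,"turn": 0,"grip": 5},{"dx": 0,"dy": -0.2667,"dz": 0,"turn": 0,"grip": 5},{"dx": 0,"dy": -0.3333,"dz": 0,"turn": 0,"grip": 5}]'

```text
time_s: 18.75
position: [0.5358, -0.0536, 0.2437]
orientation: [-3.142, -0.001, 2.889]
ft_force: [1.1, -1.0, -0.1]
grip_width: 0.0503
finger_force: 0.0
```

Scaled: -18.9 cm / 60 = -0.315, -16 cm / 60 = -0.2667.

Call:
jog_arm --motion '[{"dx": 0,"dy": -0.0667,"dz": 0,"turn": 0,"grip": 5},{"dx": 0,"dy": -0.1333,"dz": 0,"turn": 0,"grip": 5},{"dx": 0,"dy": -0.2,"dz": 0,"turn": 0,"grip": 5},{"dx": 0,"dy": -0.2667,"dz": 0,"turn": 0,"grip": 5},{"dx": 0,"dy": -0.315,"dz": 0,"turn": 0,"grip": 5}]'

```text
time_s: 19.25
position: [0.4884, -0.2373, 0.2437]
orientation: [-3.141, -0.001, 2.888]
ft_force: [0.9, -0.3, -0.4]
grip_width: 0.0499
finger_force: 0.0
```

```bash
python3 - <<'E'
from m import *
for i in range(3): im,d,c=grab('wrist')
s=sensors.read_state(); im,d,c=grab('wrist'); P=wpts(d,c,s)
cv2.imwrite('pics/w6.png',im[...,::-1])
u=np.array([.2487,.9686]);o=np.array([.5436,-.0288]); w=P[...,:2]-o; x=w@u;y=w@[-u[1],u[0]]
q=(d>0)&(P[...,2]>.135)&(P[...,2]<.17)&(x<-.195)&(x>-.235)&(abs(y)<.075)
print(q.sum()); 
if q.any(): print('bar x',np.percentile(x[q],[2,50,98]),'y',np.percentile(y[q],[2,98]),'ztop',np.percentile(P[q][:,2],95))
print(s['position'],s['orientation'])
E
python3 plan.py "[(.490,-.2365,.25,165.6,1),(.490,-.2365,.132,165.6,1)]"
```

```text
3909
bar x [-0.22275318 -0.21416563 -0.19681709] y [-0.07099129  0.07305098] ztop 0.15904549383455366
[ 0.4886791  -0.2365574   0.24357788] [ 3.14134696e+00 -8.59100343e-04  2.88585712e+00]
now [ 0.489  -0.2354  0.2437] 165.4 19.45
dx -0.1 dy -0.1 dz -0.6 turn -0.003 j6~ -0.19 |d|0.6
->  [ 0.4897 -0.2366  0.2497] 165.6
dx -0.0 dy 0.0 dz 11.8 turn 0.000 j6~ -0.2 |d|11.8
->  [ 0.4897 -0.2366  0.1317] 165.6
```

View pics/w6.png

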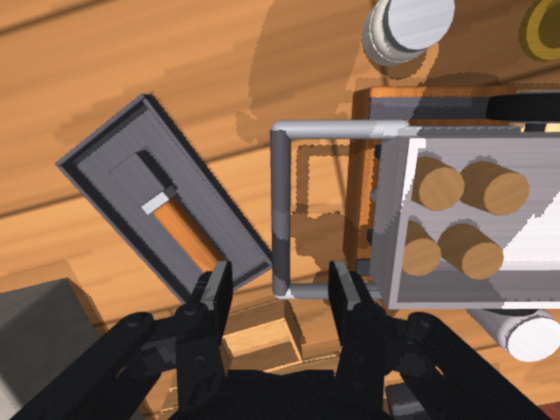

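The wrist view shows the bar vertical at column 281, centred between the fingers, with all four bungs in the tub around (455,215). I'll descend and grip it.

Scaled: 11.2 cm / 60 = 0.1867, 11 cm / 60 = 0.1833.

Call:
jog_arm --motion '[{"dx": 0,"dy": 0,"dz": 0.05,"turn": 0,"grip": 5},{"dx": 0,"dy": 0,"dz": 0.1,"turn": 0,"grip": 5},{"dx": 0,"dy": 0,"dz": 0.15,"turn": 0,"grip": 5},{"dx": 0,"dy": 0,"dz": 0.1833,"turn": 0,"grip": 5},{"dx": 0,"dy": 0,"dz": 0.1867,"turn": 0,"grip": 5}]'

```text
time_s: 19.95
position: [0.4881, -0.2329, 0.1298]
orientation: [3.14, -0.004, 2.89]
ft_force: [-0.4, 0.3, 0.6]
grip_width: 0.0503
finger_force: 0.0
```

Call:
jog_arm --motion '[{"dx": 0,"dy": 0,"dz": 0,"turn": 0,"grip": 5},{"dx": 0,"dy": 0,"dz": 0,"turn": 0,"grip": 3},{"dx": 0,"dy": 0,"dz": 0,"turn": 0,"grip": 1},{"dx": 0,"dy": 0,"dz": 0,"turn": 0,"grip": 1},{"dx": 0,"dy": 0,"dz": 0,"turn": 0,"grip": 1}]'

```text
time_s: 20.45
position: [0.49, -0.2366, 0.1337]
orientation: [-3.139, 0.002, 2.888]
ft_force: [-3.0, -4.9, 7.2]
grip_width: 0.014
finger_force: 58.6
```

```bash
python3 - <<'E'
import numpy as np
# handle shift (tool axes: dy=+dock x, dz=down) vs angle, cm, relative to level
for a in np.arange(0,1.06,.05):
    print(round(a,2), 'dy %.1f dz %.1f'%((-21.5*np.cos(a)+3*np.sin(a)+21.5),-(21.5*np.sin(a)+3*np.cos(a)-3)))
E
python3 plan.py "[(.490,-.2365,.132,165.6,1)]"
```

```text
0.0 dy 0.0 dz -0.0
0.05 dy 0.2 dz -1.1
0.1 dy 0.4 dz -2.1
0.15 dy 0.7 dz -3.2
0.2 dy 1.0 dz -4.2
0.25 dy 1.4 dz -5.2
0.3 dy 1.8 dz -6.2
0.35 dy 2.3 dz -7.2
0.4 dy 2.9 dz -8.1
0.45 dy 3.4 dz -9.1
0.5 dy 4.1 dz -9.9
0.55 dy 4.7 dz -10.8
0.6 dy 5.4 dz -11.6
0.65 dy 6.2 dz -12.4
0.7 dy 7.0 dz -13.1
0.75 dy 7.8 dz -13.9
0.8 dy 8.7 dz -14.5
0.85 dy 9.6 dz -15.1
0.9 dy 10.5 dz -15.7
0.95 dy 11.4 dz -16.2
1.0 dy 12.4 dz -16.7
1.05 dy 13.4 dz -17.1
now [ 0.49   -0.2366  0.1337] 165.5 20.45
dx -0.0 dy 0.0 dz 0.2 turn -0.002 j6~ -0.2 |d|0.2
->  [ 0.49   -0.2366  0.1317] 165.6
```

Scaled: -5.2 cm / 60 = -0.0867, -4.2 cm / 60 = -0.07.

Call:
jog_arm --motion '[{"dx": 0,"dy": 0.0017,"dz": -0.01,"turn": 0,"grip": 1},{"dx": 0,"dy": 0.0067,"dz": -0.035,"turn": 0,"grip": 1},{"dx": 0,"dy": 0.0117,"dz": -0.0533,"turn": 0,"grip": 1},{"dx": 0,"dy": 0.0167,"dz": -0.07,"turn": 0,"grip": 1},{"dx": 0,"dy": 0.0233,"dz": -0.0867,"turn": 0,"grip": 1}]'

```text
time_s: 20.95
position: [0.4932, -0.2237, 0.1854]
orientation: [-3.138, 0.002, 2.888]
ft_force: [-2.3, -8.6, -1.5]
grip_width: 0.0139
finger_force: 58.5
```

Scaled: -4.7 cm / 60 = -0.0783, 1.5 cm / 60 = 0.025.

Call:
jog_arm --motion '[{"dx": 0,"dy": 0.0067,"dz": -0.0167,"turn": 0,"grip": 1},{"dx": 0,"dy": 0.015,"dz": -0.0333,"turn": 0,"grip": 1},{"dx": 0,"dy": 0.025,"dz": -0.0483,"turn": 0,"grip": 1},{"dx": 0,"dy": 0.0333,"dz": -0.065,"turn": 0,"grip": 1},{"dx": 0,"dy": 0.045,"dz": -0.0783,"turn": 0,"grip": 1}]'

```text
time_s: 21.45
position: [0.4996, -0.1993, 0.2333]
orientation: [-3.133, 0.002, 2.887]
ft_force: [-8.8, -21.1, 11.7]
grip_width: 0.0142
finger_force: 59.5
```

```bash
cat > st.py <<'E'
from m import *
s=sensors.read_state(); w=s['position'][:2]-np.array([.5436,-.0288]);u=np.array([.2487,.9686])
print('tcp dock x %.4f y %.4f z %.4f'%(w@u,w@[-u[1],u[0]],s['position'][2]),s['grip_width'],s['finger_force'],s['ft_force'].round(1))
x,z=w@u,s['position'][2]+.0163-.12; print('angle est',np.arctan2(z,-x)-np.arctan2(.03,.215))
E
python3 st.py
```

```text
tcp dock x -0.1761 y 0.0003 z 0.2333 0.014167677984393895 59.45642352104187 [ -8.8 -21.1  11.7]
angle est 0.4960069818770351
```

Scaled: -4.1 cm / 60 = -0.0683, -3.4 cm / 60 = -0.0567.

Call:
jog_arm --motion '[{"dx": 0,"dy": 0.0067,"dz": -0.0167,"turn": 0,"grip": 1},{"dx": 0,"dy": 0.0183,"dz": -0.0317,"turn": 0,"grip": 1},{"dx": 0,"dy": 0.0317,"dz": -0.045,"turn": 0,"grip": 1},{"dx": 0,"dy": 0.045,"dz": -0.0567,"turn": 0,"grip": 1},{"dx": 0,"dy": 0.0567,"dz": -0.0683,"turn": 0,"grip": 1}]'

```text
time_s: 21.95
position: [0.5084, -0.1647, 0.2742]
orientation: [-3.137, 0.003, 2.887]
ft_force: [-3.0, -8.9, 3.3]
grip_width: 0.0136
finger_force: 58.3
```

```bash
python3 st.py
```

```text
tcp dock x -0.1404 y 0.0003 z 0.2742 0.013595548266488193 58.33280146121979 [-3.  -8.9  3.3]
angle est 0.7434046386365305
```

Scaled: 4.4 cm / 60 = 0.0733, -1.8 cm / 60 = -0.03.

Call:
jog_arm --motion '[{"dx": 0,"dy": 0.0133,"dz": -0.01,"turn": 0,"grip": 1},{"dx": 0,"dy": 0.0283,"dz": -0.02,"turn": 0,"grip": 1},{"dx": 0,"dy": 0.0433,"dz": -0.03,"turn": 0,"grip": 1},{"dx": 0,"dy": 0.0583,"dz": -0.04,"turn": 0,"grip": 1},{"dx": 0,"dy": 0.0733,"dz": -0.0483,"turn": 0,"grip": 1}]'

```text
time_s: 22.45
position: [0.5195, -0.122, 0.3041]
orientation: [-3.137, 0.004, 2.887]
ft_force: [-4.5, -9.1, 12.2]
grip_width: 0.0135
finger_force: 61.7
```

Call:
jog_arm --motion '[{"dx": 0,"dy": 0,"dz": 0,"turn": 0,"grip": 1},{"dx": 0,"dy": 0,"dz": 0,"turn": 0,"grip": 1},{"dx": 0,"dy": 0,"dz": 0,"turn": 0,"grip": 1},{"dx": 0,"dy": 0,"dz": 0,"turn": 0,"grip": 1},{"dx": 0,"dy": 0,"dz": 0,"turn": 0,"grip": 1}]'

```text
time_s: 22.95
position: [0.5195, -0.1222, 0.304]
orientation: [-3.137, 0.004, 2.888]
ft_force: [-4.9, -9.4, 16.4]
grip_width: 0.0137
finger_force: 62.2
```

```bash
python3 st.py; python3 - <<'E'
from m import *
im,d,c=grab('scene'); cv2.imwrite('pics/s7.png',im[...,::-1])
E
```

```text
tcp dock x -0.0965 y 0.0001 z 0.3040 0.013712945026039846 62.215343713760376 [-4.9 -9.4 16.4]
angle est 0.9832119511568087
```

View pics/s7.png

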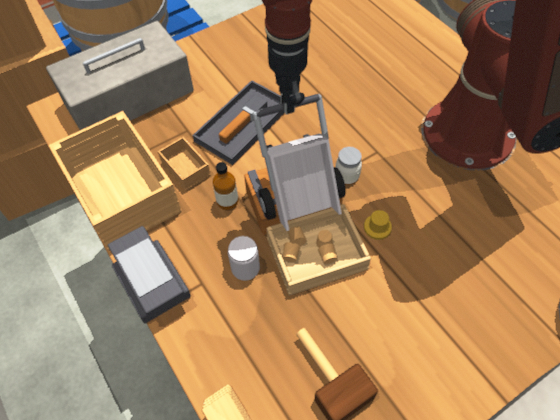

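The scene view shows the cart tipped and empty. All four bungs lie in the crate at about (295,245) and (327,245), and the bystanders haven't moved. I'll lower the handle gently.

Scaled: -4.4 cm / 60 = -0.0733, 2.9 cm / 60 = 0.0483.

Call:
jog_arm --motion '[{"dx": 0,"dy": -0.0167,"dz": 0.0083,"turn": 0,"grip": 1},{"dx": 0,"dy": -0.0317,"dz": 0.0167,"turn": 0,"grip": 1},{"dx": 0,"dy": -0.0467,"dz": 0.0267,"turn": 0,"grip": 1},{"dx": 0,"dy": -0.06,"dz": 0.0367,"turn": 0,"grip": 1},{"dx": 0,"dy": -0.0733,"dz": 0.0483,"turn": 0,"grip": 1}]'

```text
time_s: 23.5
position: [0.5088, -0.1641, 0.2741]
orientation: [-3.139, 0.004, 2.888]
ft_force: [-1.4, -7.2, 8.5]
grip_width: 0.0137
finger_force: 63.6
```

Call:
jog_arm --motion '[{"dx": 0,"dy": -0.0133,"dz": 0.0133,"turn": 0,"grip": 1},{"dx": 0,"dy": -0.0267,"dz": 0.025,"turn": 0,"grip": 1},{"dx": 0,"dy": -0.0383,"dz": 0.0383,"turn": 0,"grip": 1},{"dx": 0,"dy": -0.05,"dz": 0.0517,"turn": 0,"grip": 1},{"dx": 0,"dy": -0.06,"dz": 0.0667,"turn": 0,"grip": 1}]'

```text
time_s: 24.0
position: [0.4998, -0.199, 0.2334]
orientation: [-3.139, 0.003, 2.888]
ft_force: [-2.1, -8.5, 8.4]
grip_width: 0.0138
finger_force: 66.2
```

```bash
python3 st.py
```

```text
tcp dock x -0.1758 y 0.0001 z 0.2334 0.013775317720727018 66.21469259262085 [-2.1 -8.5  8.4]
angle est 0.4969323071043454
```

Scaled: 4.7 cm / 60 = 0.0783, 3.7 cm / 60 = 0.0617.

Call:
jog_arm --motion '[{"dx": 0,"dy": -0.0117,"dz": 0.0133,"turn": 0,"grip": 1},{"dx": 0,"dy": -0.02,"dz": 0.03,"turn": 0,"grip": 1},{"dx": 0,"dy": -0.03,"dz": 0.045,"turn": 0,"grip": 1},{"dx": 0,"dy": -0.0383,"dz": 0.0617,"turn": 0,"grip": 1},{"dx": 0,"dy": -0.045,"dz": 0.0783,"turn": 0,"grip": 1}]'

```text
time_s: 24.5
position: [0.493, -0.2241, 0.1847]
orientation: [3.142, 0.001, 2.889]
ft_force: [4.5, -3.6, 1.3]
grip_width: 0.0142
finger_force: 66.9
```

Scaled: 4.8 cm / 60 = 0.08, 4.1 cm / 60 = 0.0683.

Call:
jog_arm --motion '[{"dx": 0,"dy": -0.0067,"dz": 0.0167,"turn": 0,"grip": 1},{"dx": 0,"dy": -0.0117,"dz": 0.0333,"turn": 0,"grip": 1},{"dx": 0,"dy": -0.015,"dz": 0.0517,"turn": 0,"grip": 1},{"dx": 0,"dy": -0.0183,"dz": 0.0683,"turn": 0,"grip": 1},{"dx": 0,"dy": -0.02,"dz": 0.08,"turn": 0,"grip": 1}]'

```text
time_s: 25.0
position: [0.4896, -0.2361, 0.1364]
orientation: [-3.14, 0.0, 2.888]
ft_force: [2.8, -6.7, 2.3]
grip_width: 0.0135
finger_force: 67.9
```

Scaled: 0.4 cm / 60 = 0.0067, 0.3 cm / 60 = 0.005.

Call:
jog_arm --motion '[{"dx": 0,"dy": 0,"dz": 0.0017,"turn": 0,"grip": 1},{"dx": 0,"dy": 0,"dz": 0.0033,"turn": 0,"grip": 1},{"dx": 0,"dy": 0,"dz": 0.005,"turn": 0,"grip": 1},{"dx": 0,"dy": 0,"dz": 0.0067,"turn": 0,"grip": 1},{"dx": 0,"dy": 0,"dz": 0.0067,"turn": 0,"grip": 1}]'

```text
time_s: 25.5
position: [0.4896, -0.2363, 0.1352]
orientation: [-3.139, 0.002, 2.888]
ft_force: [-4.7, -3.0, 25.8]
grip_width: 0.0137
finger_force: 70.7
```

```bash
python3 st.py
```

```text
tcp dock x -0.2145 y 0.0007 z 0.1352 0.01372453177692698 70.65621256828308 [-4.7 -3.  25.8]
angle est 0.007024424678053781
```

Scaled: -0.2 cm / 60 = -0.0033.

Call:
jog_arm --motion '[{"dx": 0,"dy": 0,"dz": -0.0033,"turn": 0,"grip": 1},{"dx": 0,"dy": 0,"dz": -0.0033,"turn": 0,"grip": 3},{"dx": 0,"dy": 0,"dz": -0.0033,"turn": 0,"grip": 5},{"dx": 0,"dy": 0,"dz": -0.0033,"turn": 0,"grip": 5},{"dx": 0,"dy": 0,"dz": -0.0033,"turn": 0,"grip": 5}]'

```text
time_s: 26.0
position: [0.489, -0.2347, 0.1347]
orientation: [3.141, -0.001, 2.889]
ft_force: [-0.0, -0.7, -0.2]
grip_width: 0.0504
finger_force: 0.0
```

Scaled: -13 cm / 60 = -0.2167, -12 cm / 60 = -0.2.

Call:
jog_arm --motion '[{"dx": 0,"dy": 0,"dz": -0.0333,"turn": 0,"grip": 5},{"dx": 0,"dy": 0,"dz": -0.0833,"turn": 0,"grip": 5},{"dx": 0,"dy": 0,"dz": -0.15,"turn": 0,"grip": 5},{"dx": 0,"dy": 0,"dz": -0.2,"turn": 0,"grip": 5},{"dx": 0,"dy": 0,"dz": -0.2167,"turn": 0,"grip": 5}]'

```text
time_s: 26.5
position: [0.4905, -0.2357, 0.2683]
orientation: [-3.14, 0.004, 2.889]
ft_force: [-0.0, -0.3, 0.2]
grip_width: 0.0498
finger_force: 0.0
```

Call:
jog_arm --motion '[{"dx": 0,"dy": 0,"dz": 0,"turn": 0,"grip": 5},{"dx": 0,"dy": 0,"dz": 0,"turn": 0,"grip": 5},{"dx": 0,"dy": 0,"dz": 0,"turn": 0,"grip": 5},{"dx": 0,"dy": 0,"dz": 0,"turn": 0,"grip": 5},{"dx": 0,"dy": 0,"dz": 0,"turn": 0,"grip": 5}]'

```text
time_s: 27.0
position: [0.4891, -0.235, 0.2645]
orientation: [3.141, -0.001, 2.889]
ft_force: [-0.3, -0.2, -0.5]
grip_width: 0.05
finger_force: 0.0
```

```bash
python3 st.py; python3 - <<'E'
from m import *
im,d,c=grab('scene'); P=pts(d,c); cv2.imwrite('pics/s8.png',im[...,::-1])
u=np.array([.2487,.9686]);o=np.array([.5436,-.0288]); w=P[...,:2]-o; x=w@u;y=w@[-u[1],u[0]]
q=(d>0)&(P[...,2]>.045)&(P[...,2]<.062)&(x>-.0)&(x<.2)&(abs(y)<.125); k=q&(abs(y)<.09)&(x>.15)
print('crate y',np.percentile(y[q],[1,99]),'far wall x',np.percentile(x[k],[2,98]))
q=(d>0)&(x>.03)&(x<.165)&(abs(y)<.085)&(P[...,2]>.02)&(P[...,2]<.1); print('bung max z',np.percentile(P[q][:,2],[50,99]))
q=(d>0)&(x<-.2)&(x>-.235)&(abs(y)<.06)&(P[...,2]>.1)&(P[...,2]<.2); print('bar top',np.percentile(P[q][:,2],97))
E
```

```text
tcp dock x -0.2133 y 0.0015 z 0.2645 0.049968920307326484 0.0 [-0.3 -0.2 -0.5]
angle est 0.5073592793873192
crate y [-0.09675167  0.10228527] far wall x [0.16733931 0.18451357]
bung max z [0.04292676 0.05710884]
bar top 0.16027629327345433
```

View pics/s8.png

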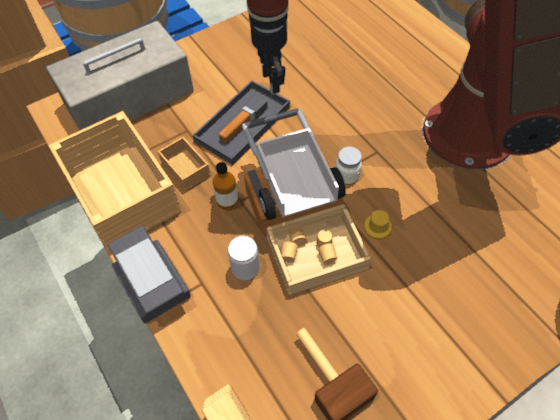

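The last picture shows the cart level and empty, and the crate in place. The bungs are in it at (298,238), (290,250), (325,238) and (328,252). The driver is in the tray and nothing else has shifted.

```bash
python3 -c "
from rig import job_done
print(job_done())"
```

```text
the job is handed in; nothing more can be done
None
```

I handed the job in at about 27 s with the driver in the tray, all four bungs in the crate under the spout, the cart lowered gently to level and released, and the bystanders unmoved in the last picture; the hand-in gave no verdict.

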